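# Centre the well block under the imaging head by tapping, then start the scan

## Robot

A 6-joint arm with a two-finger parallel gripper is mounted at the origin on a cart in front of the work surface, level with it; the furniture and walls round the work are solid. World frame = base frame: x ahead of the robot, y to its left, z up, the work surface at z = 0. Lengths are in m, angles in degrees, forces in N, time in s.
With the tool pointing down it reaches from about 0.3 to 1 m from the base axis. Payload 5.1 kg.
Tool frame: the origin (TCP) lies at the very end of the fingers, on their centre line; the grasp point (between the pads) lies 19 mm behind it; z points along the fingers, y is the direction in which the jaws open and shut (so a half turn about z gives the same grasp; the last joint's range is limited). The gripper opens to 95 mm and grips with 3 to 60 N. Pads are 20 mm wide; open, the fingers measure 119 mm over their backs; the gripper's body (75 mm by 180 mm) begins 59 mm behind the grasp point.
Start: joints at [60.069, 7.093, 94.555, -0, 78.352, -4.733], TCP at [0.277, 0.588, 0.193] pointing down, gripper open.
Joint ranges: [-149.61, 149.61], [-58.7, 133.49], [1.44, 155.28], [-77.14, 257.14], [18.33, 153.61], [-166.67, 166.67]. Speed limits (degrees/s): [147.25, 147.25, 180, 180, 180, 180].

## Interface

Orientations are given as [roll, pitch, yaw] about the fixed x, y, z axes, in that order (R = Rz(yaw) Ry(pitch) Rx(roll)).
In Python, from workcell import arm gives the robot as it stands.
- The arm moves only by the tool servo_tool, never from a script. Its arguments are lists of equal length, an entry for each row: "slide": the shift along the tool's x, y, z in m, a list of three; "dr": the turn, a rotation vector about the tool's x, y, z in rad, a list of three; "gripper": the opening, from -1 (shut) to 1 (fully open), so that 0 is half open. In form: {"slide": [[dx, dy, dz], ...], "dr": [[wx, wy, wz], ...], "gripper": [gripper, ...]}. A call has 1 to 12 rows; each row shifts and turns the commanded pose from where the row before left it, along the tool's axes as they then stand; what a row does not reach is not made up. A row lasts 1/8 s, in which the tool goes at most 62.5 mm and 10.7 degrees, less where a joint would pass 70% of its speed; a pose out of reach is approached as far as the arm can. A call is refused whole if a number of a shift passes 0.0625 or a number of a turn 0.188, either way. A call with a gripper value outside its range is refused whole. The fingers move at their own pace and stop on an object; "newtons" is the grip in N (left out, the last holds). Time passes only in rows, so rows that do not move let the fingers close. It gives the time, the measured TCP pose, the force and the opening at its end, in the units of the state.
- arm.read_state(): the state, without advancing time (a new reading comes with each control period).
- arm.camera(name): name is "side" or "top" or "wrist"; returns a dict with "img" (480x640x3 uint8, blue, green, red), "z_map" (480x640 float32, m along the optical axis (not along the pixel's ray), 0 where there is no reading), "vfov" (degrees; the focal length in pixels is half the picture's height over the tangent of half this angle, whatever the lens; pixels are square), "cx", "cy" (the principal point, pixels), "camera_from_world" (4x4, takes a point from world to camera coordinates); the wrist camera has in their place "tool_from_camera" (4x4, takes a point from camera to tool coordinates, whose origin is the TCP and whose axes are the flange's). Camera axes: x right, y down, z forward; pixel columns grow to the right and rows downward; lengths in m; the calibration is good to about 2 mm. A picture is of the moment at which its call begins: read the wrist's pose just before it.
- arm.close_job(): hands the job in, once; it reports no verdict.
Trained networks look in the newest picture that a camera, given by its name, has taken for a name from the list of things; names that differ only in an ending like _2 or _b are one class to them, and where a whole thing is asked for, a point or a joint stands for the part that bears it (a point fixed in the world has none). Each returns a list of dicts, best first, with "score" (0 to 1); they miss things now and then, are a little off and sometimes report something else, mostly with a low value. They report only what shows in the picture. A call takes as long as a camera call.
- arm.regions_of(label, camera): "region" (480x640 bool, what is visible of it) and "rect" ([left, top, right, bottom] in pixels, round what is visible of it).
- arm.landmark_of(label, camera): "position" ([column, row] in pixels: a listed point, or the origin of a listed thing).
The state is a dict: "time_s": time; "joints": joint angles; "joint_velocities": joint speeds; "joint_torque": joint torques, N m; "tcp_pos": TCP position; "tcp_rot": TCP orientation; "ft_force": force on the tool from outside, world axes, zero at the start; "wrist_torque": the same for the moment, N m; "finger_gap": finger opening in m.
Only numpy, scipy, OpenCV 4.12 (cv2) and the standard library are available. Lean on these libraries where they do the work, as an engineer would, in place of code of your own. Each camera call takes 0.05 s, during which the arm holds its last target.

## Task

The aluminium well block lies skewed on the platen of the imaging stand. Tap it gently from the left and from the right until the groove at each of its ends lies over the engraved line, keeping the block under the head and not knocking the head, then push the lever of the control box all the way over, away from you. Leave the timer, the beaker and the dropper bottle where they are.

Things in the scene. Friction and masses are not known exactly. Their poses are not given: they have to be found in the camera images.
- imager: Fixed imaging stand: grey base slab 290 (x) x 220 (y) mm with a dark steel platen on top, 30 mm above the bench. Origin at bench level below the middle of the working area; +x points away from the robot towards the column, +y left, z up. The base reaches from x = -125 to +165 mm. A thin white engraved line (2 mm wide) lies on the platen along y = 0, from x = -120 to +120 mm. At the back stands a column 45 x 70 mm, x from 118 to 163 mm, 320 mm high over the bench.
- imager_head: White imaging head, fixed on the column and overhanging the platen: 145 (x) x 90 (y) x 85 mm. Origin in its underside, 225 mm above the imager's origin and with the same axes; it reaches from x = -15 to +130 mm, y from -45 to +45 mm, underside 225 mm and top 310 mm above the bench. A black lens barrel of 40 mm diameter at x = 30 mm hangs 14 mm below it. The tool cannot stand upright beside the block below it: lean it back towards the robot.
- block_centre (a point): Centre (half-way up) of the loose solid aluminium well block, 150 (x, long) x 110 (y) x 28 mm high, about 0.45 kg (0.34 to 0.61 kg), lying flat on the platen, so its top is 58 mm above the bench. Dark round well mouths are drawn on its top (no holes). Axes: x along its length to the back end, y left, z up. It is too wide to grip and slides with plain friction (a few newtons), without play or springback.
- block_front (a point): Middle of the block's front end face (the one nearer the robot), half-way up, where the black 4 mm index groove runs; 75 mm from the block's centre along its -x.
- block_back (a point): Middle of the block's back end face (the one nearer the column), half-way up, with the same groove; 75 mm from the block's centre along its +x.
- scan_lever_base: Control box on the bench, fixed: grey, 70 (x) x 50 (y) x 25 mm. Origin at the centre of its underside, +x away from the robot: the direction in which the lever is pushed. The lever's pivot axis runs along the box's y, 22 mm above the origin.
- scan_lever (a joint): Angle of the toggle lever: 0 leaning towards the robot (0.5 rad from upright), 1.0 rad at its end stop, leaning as far away. It stays where it is left; about 1 N at the ball moves it.
- scan_lever_tip (a point): Centre of the black ball (26 mm diameter) at the top of the lever, 70 mm from the pivot; the rod below it is 10 mm thick.
- timer: Bystander: bench timer lying flat, 58 x 62 x 20 mm, loose; origin at the centre of its underside.
- beaker: Bystander: clear beaker, 61 mm wide, 70 mm high, loose; origin at the centre of its underside.
- dropper_bottle: Bystander: small dropper bottle, 30 mm wide, 91 mm high, loose; origin at the centre of its underside.
- block: The well block itself; origin at the centre of its underside, 14 mm below block_centre, same axes.

How it is judged:
By the outcome, as a careful person would: the job done as asked, in the order asked, and still so for the second after the job is handed in, with the robot touching nothing.
It also fails if it takes over 69 s, if anything falls off the work surface, if the arm or the gripper's body presses on something with over 40 N, if the wrist force passes 120 N, or if a joint passes its speed limit or range.

## Working session

There is one attempt and no reset: what is moved stays moved. The work goes in short steps, Python scripts to look and compute and a tool call to move; the robot and the scene stay as the last step left them, time stands still between calls to the robot, and variables do not carry over. Pictures are saved under pics/ and viewed, and the job is handed in when it is done.

Besides the shell and the picture viewer there is one more tool, called as a command line: name --argument value ..., lists and objects as JSON in quotes. servo_tool: Moves the arm, as the interface text tells. Its arguments: {"type":"object","properties":{"slide":{"type":"array","items":{"type":"array","items":{"type":"number"}}},"dr":{"type":"array","items":{"type":"array","items":{"type":"number"}}},"gripper":{"type":"array","items":{"type":"number"}},"newtons":{"type":"number"}},"required":["slide","dr","gripper"]}

```bash
mkdir -p pics; cat > h.py <<'E'
import numpy as np, cv2
from workcell import arm
def cam(n,save=None):
    c=arm.camera(n)
    if save: cv2.imwrite('pics/'+save+'.png',c['img'])
    return c
def K(c):
    f=240/np.tan(np.radians(c['vfov'])/2); return f,c['cx'],c['cy']
def ray(c,px):
    f,cx,cy=K(c); return np.array([(px[0]-cx)/f,(px[1]-cy)/f,1.])
def toworld(c,px,z=None,plane=None):
    W=np.linalg.inv(c['camera_from_world']); d=W[:3,:3]@ray(c,px); o=W[:3,3]
    if plane is not None: return o+d*(plane-o[2])/d[2]
    if z is None: z=c['z_map'][int(round(px[1])),int(round(px[0]))]
    return o+d*z
def proj(c,p):
    q=c['camera_from_world']@np.r_[p,1]; f,cx,cy=K(c)
    return np.array([f*q[0]/q[2]+cx,f*q[1]/q[2]+cy])
E
python3 - <<'E'
from h import *
np.set_printoptions(precision=4,suppress=True)
s=arm.read_state(); print(s)
for n in ['side','top']:
    c=cam(n,n+'0'); print(n,c['vfov'],np.linalg.inv(c['camera_from_world']))
    for l in ['imager','imager_head','block_centre','block_front','block_back','scan_lever_base','scan_lever_tip','timer','beaker','dropper_bottle','block']:
        r=arm.landmark_of(l,n)
        print(l,[(np.round(x['position'],1),round(x['score'],2),toworld(c,x['position'])) for x in r[:2]])
E
```

```text
{'time_s': 0.0, 'joints': array([60.0693,  7.1303, 94.6331,  0.0003, 78.3516, -4.7342]), 'joint_velocities': array([-0.0655,  0.0333, -0.0675, -0.0596, -0.0345,  0.029 ]), 'joint_torque': array([ -0.0017, -41.7622, -35.9923,   0.0773,   0.0492,  -0.0002]), 'tcp_pos': array([0.2764, 0.5875, 0.1918]), 'tcp_rot': array([-179.8855,   -0.0098,  154.8033]), 'ft_force': array([ 0.5931, -0.0914,  0.4985]), 'wrist_torque': array([-0.0323,  0.0076,  0.0042]), 'finger_gap': 0.0951600329038047}
side 54.69127021111875 [[ 0.9943 -0.0697  0.0811  0.435 ]
 [-0.1069 -0.6708  0.7339 -0.7439]
 [ 0.0032 -0.7384 -0.6744  0.8146]
 [ 0.      0.      0.      1.    ]]
imager [(array([318.7, 218.3]), 0.66, array([0.5263, 0.1672, 0.047 ]))]
imager_head [(array([318.1, 149.2]), 0.62, array([0.5256, 0.1695, 0.2505]))]
block_centre [(array([320.1, 204.6]), 0.62, array([0.5341, 0.2072, 0.0598])), (array([320.3, 206.6]), 0.6, array([0.5336, 0.1973, 0.0609]))]
block_front [(array([291.7, 211.3]), 0.9, array([0.4591, 0.2121, 0.0395]))]
block_back [(array([345.8, 200. ]), 0.72, array([0.6039, 0.2196, 0.0598])), (array
[... 652 characters left out ...]
3059]
 [ 0.      0.      0.      1.    ]]
imager []
imager_head [(array([190.5, 266.2]), 0.8, array([0.5153, 0.2177, 0.2707]))]
block_centre [(array([209.6, 282.6]), 0.75, array([0.5262, 0.2187, 0.0601]))]
block_front [(array([220.5, 310.5]), 0.67, array([0.4626, 0.2175, 0.0288]))]
block_back []
scan_lever_base []
scan_lever_tip [(array([366.9, 282.7]), 0.53, array([ 0.3999, -0.1161,  0.0944]))]
timer [(array([322.4, 315.4]), 0.63, array([ 0.3732, -0.0015,  0.0265]))]
beaker [(array([443.7, 236.7]), 0.74, array([ 0.4459, -0.3268,  0.0697]))]
dropper_bottle [(array([420.8, 260.7]), 0.6, array([ 0.4144, -0.2608,  0.0461]))]
block [(array([207. , 279.7]), 0.76, array([0.5365, 0.2233, 0.0533]))]
```

View pics/side0.png

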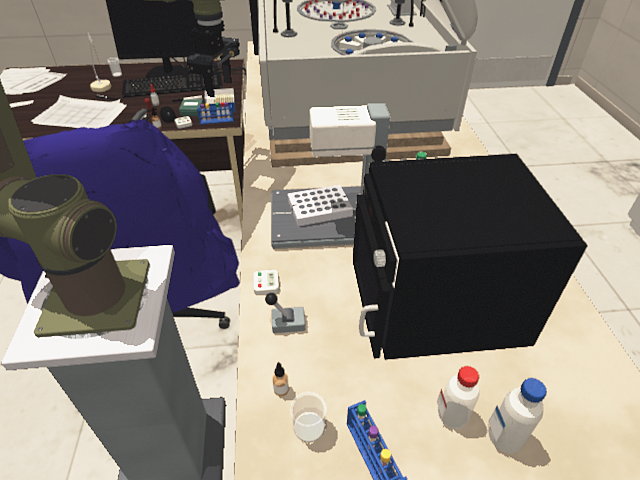

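View pics/top0.png

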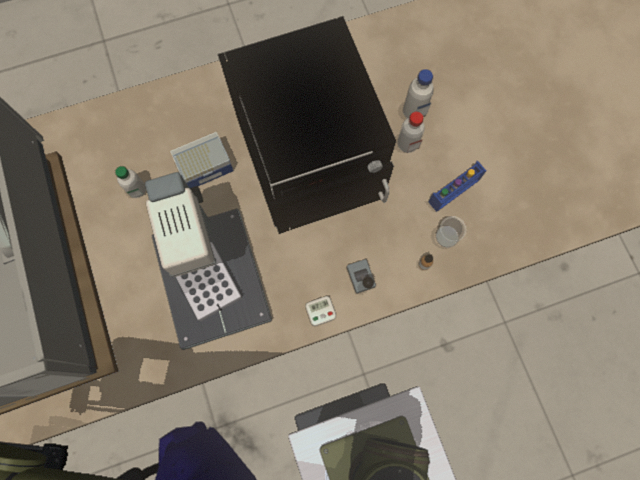

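```bash
python3 - <<'E'
from h import *
np.set_printoptions(precision=4,suppress=True)
c=cam('top'); i=c['img'][160:360,100:400]; cv2.imwrite('pics/topz.png',cv2.resize(i,None,fx=2.6,fy=2.6,interpolation=cv2.INTER_CUBIC))
c=cam('side'); i=c['img'][90:340,230:400]; cv2.imwrite('pics/sidez.png',cv2.resize(i,None,fx=2.4,fy=2.4,interpolation=cv2.INTER_CUBIC)[:600])
c=cam('wrist','wrist0'); print(c['tool_from_camera'],c['vfov'])
E
```

```text
[[-0.0002 -0.9684 -0.2493  0.0695]
 [ 1.     -0.     -0.0006 -0.0012]
 [ 0.0006 -0.2493  0.9684 -0.1921]
 [ 0.      0.      0.      1.    ]] 71.47421187648055
```

View pics/topz.png

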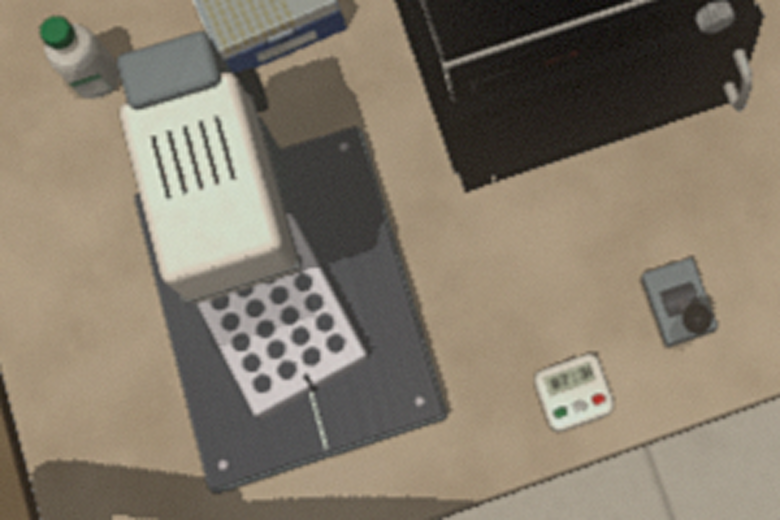

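View pics/sidez.png

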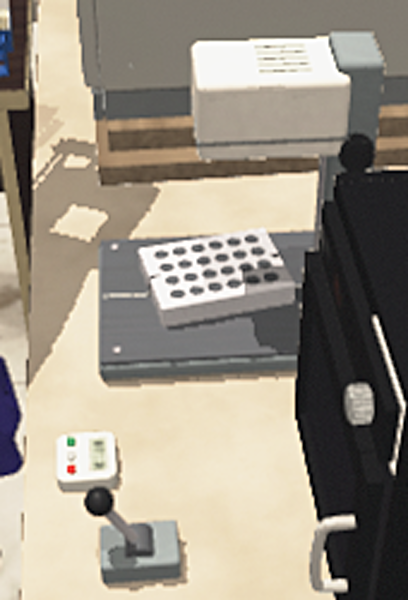

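View pics/wrist0.png

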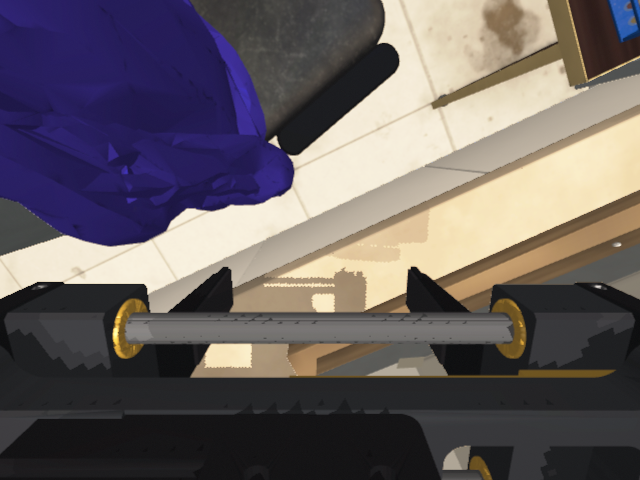

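```bash
cat >> h.py <<'E'
def cloud(c):
    f,cx,cy=K(c); v,u=np.mgrid[0:480,0:640]; z=c['z_map']
    P=np.stack([(u-cx)/f*z,(v-cy)/f*z,z],-1)
    W=np.linalg.inv(c['camera_from_world']); Pw=P@W[:3,:3].T+W[:3,3]; Pw[z==0]=np.nan
    return Pw
E
python3 - <<'E'
from h import *
np.set_printoptions(precision=4,suppress=True)
for n in ['side','top']:
    c=cam(n); P=cloud(c)
    X=(P[...,0]>.3)&(P[...,0]<.8)&(P[...,1]>0.0)&(P[...,1]<.42)
    for nm,a,b in [('plat',.022,.037),('block',.05,.066),('head',.29,.325)]:
        m=X&(P[...,2]>a)&(P[...,2]<b)
        m=cv2.morphologyEx(m.astype(np.uint8),cv2.MORPH_OPEN,np.ones((3,3)))
        k,lab,st,_=cv2.connectedComponentsWithStats(m); 
        for j in np.argsort(-st[1:,4])[:2]+1:
            mm=lab==j
            q=P[mm]; r=cv2.minAreaRect((q[:,:2]*1000).astype(np.float32)); print(n,nm,st[j,4],np.median(q[:,2]),r, cv2.boxPoints(r).tolist())
E
```

```text
side plat 2638 0.029792757892712185 ((531.72021484375, 214.1216278076172), (220.253662109375, 250.66249084472656), 88.35437774658203) [[403.2781066894531, 107.63943481445312], [653.837158203125, 100.44100952148438], [660.162353515625, 320.60382080078125], [409.603271484375, 327.80224609375]]
side block 1549 0.057812385023701784 ((533.5281982421875, 225.37277221679688), (149.89852905273438, 117.0522232055664), 9.757665634155273) [[449.744140625, 270.3497009277344], [469.582275390625, 154.99082946777344], [617.312255859375, 180.39584350585938], [597.47412109375, 295.75469970703125]]
side head 2005 0.30946985668698535 ((601.35009765625, 211.66226196289062), (92.80634307861328, 177.78872680664062), 88.33197784423828) [[511.1427001953125, 167.86631774902344], [688.8560791015625, 162.69117736816406], [691.5574951171875, 255.4582061767578], [513.8441162109375, 260.63336181640625]]
side head 814 0.2997462855612713 ((707.0621337890625, 17.332263946533203), (185.19268798828125, 34.21890640258789), 0.44730904698371887) [[614.3350830078125, 33.71830368041992], [614.6021728515625, -0.499562323093
[... 1165 characters left out ...]
2382202148438, 134.26829528808594], [799.4431762695312, 136.52256774902344], [791.5154418945312, 158.3434600830078]]
top head 4228 0.310458144247335 ((603.2069091796875, 217.4715576171875), (91.3548812866211, 177.3701171875), 88.58980560302734) [[513.424560546875, 173.99049377441406], [690.740966796875, 169.6254119873047], [692.9892578125, 260.95263671875], [515.6728515625, 265.31768798828125]]
top head 1528 0.30025989627201743 ((707.9998779296875, 18.40567398071289), (183.1201629638672, 36.80195999145508), 0.001633289153687656) [[616.4392700195312, 36.804046630859375], [616.4403686523438, 0.00208394811488688], [799.5604858398438, 0.00730133056640625], [799.5593872070312, 36.80926513671875]]
```

```bash
python3 - <<'E'
from h import *
c=cam('top'); P=cloud(c).reshape(-1,3); c=cam('side'); P=np.r_[P,cloud(c).reshape(-1,3)]
P=P[~np.isnan(P[:,0])]
print('max z (cm) grid rows x, cols y')
ys=np.arange(-.2,.7,.05); print('      ',[round(y,2) for y in ys])
for x in np.arange(.2,.85,.05):
    print(round(x,2),[ (lambda q: int(round(np.percentile(q,98)*100)) if len(q)>3 else -9)(P[(abs(P[:,0]-x-.025)<.025)&(abs(P[:,1]-y-.025)<.025),2]) for y in ys])
E
```

```text
max z (cm) grid rows x, cols y
       [np.float64(-0.2), np.float64(-0.15), np.float64(-0.1), np.float64(-0.05), np.float64(-0.0), np.float64(0.05), np.float64(0.1), np.float64(0.15), np.float64(0.2), np.float64(0.25), np.float64(0.3), np.float64(0.35), np.float64(0.4), np.float64(0.45), np.float64(0.5), np.float64(0.55), np.float64(0.6), np.float64(0.65)]
0.2 [-89, -89, -89, -89, -89, -89, -89, -89, -88, -89, 57, 58, 58, 57, 39, 46, -9, -9]
0.25 [-89, -89, -89, -88, -89, -89, -89, -89, -89, -89, -88, -89, 56, 57, 46, 46, 33, -31]
0.3 [0, 0, 0, 0, 0, 0, 0, 0, 0, 0, 0, 0, 0, 0, 0, 45, 34, 34]
0.35 [0, 10, 0, 2, 2, 0, 0, 1, 0, 0, 0, 1, 0, 1, 31, 1, 1, 1]
0.4 [0, 10, 3, 2, 2, 1, 3, 3, 3, 3, 3, 0, 1, 33, 33, 33, 33, 33]
0.45 [0, 3, 2, 1, 1, 1, 3, 6, 6, 6, 3, 1, 1, 33, 33, 30, 30, 30]
0.5 [0, 0, 0, 0, 1, 0, 3, 31, 31, 31, 4, 1, 0, 33, 33, 30, 30, 30]
0.55 [27, 22, 22, 22, 22, 1, 3, 31, 31, 31, 3, 1, 0, 33, 33, 30, 30, 30]
0.6 [30, 30, 30, 30, 30, 1, 3, 31, 32, 31, 3, 1, 1, 33, 33, 30, 30, 42]
0.65 [30, 30, 30, 30, 30, 1, 4, 32, 32, 31, 3, 1, 1, 33, 34, -9, 30, 42]
0.7 [30, 30, 30, 30, 30, 1, 1, 1, -9, -9, 1, 1, 1, 33, 35, -9, 31, 31]
0.75 [30, 30, 30, 30, 30, 6, 7, 7, 7, -9, 1, 1, 1, 33, 35, -9, -9, 31]
0.8 [30, 30, 30, 30, 30, 7, 8, 8, 8, 0, 12, 8, 1, 33, 35, -9, -9, -9]
```

```bash
cat >> h.py <<'E'
from scipy.spatial.transform import Rotation as Ro
np.set_printoptions(precision=4,suppress=True)
def Rt(th,yaw=-1.35):
    t=np.radians(th); x=[np.cos(t),0,np.sin(t)]; z=[np.sin(t),0,-np.cos(t)]
    return Ro.from_euler('z',yaw,degrees=True)*Ro.from_matrix(np.array([x,[0,-1,0],z]).T)
def cur():
    s=arm.read_state(); return s['tcp_pos'],Ro.from_euler('xyz',s['tcp_rot'],degrees=True),s
def rows(way,g):
    """way: list of (pos,Rot,n). prints rounded rows, tracks rounded pose"""
    p,R,s=cur(); S=[];D=[]
    for (q,Q,n) in way:
        p0=p.copy();R0=R; w=(R0.inv()*Q).as_rotvec()
        for k in range(1,n+1):
            pk=p0+(q-p0)*k/n; Rk=R0*Ro.from_rotvec(w*k/n)
            sl=np.round(R.inv().apply(pk-p),4); dr=np.round((R.inv()*Rk).as_rotvec(),3)
            S.append(sl.tolist());D.append(dr.tolist())
            p=p+R.apply(sl); R=R*Ro.from_rotvec(dr)
    for i in range(0,len(S),12):
        print('{"slide":',S[i:i+12],'\n"dr":',D[i:i+12],'\n"gripper":',[g]*len(S[i:i+12]),'} max',np.abs(S[i:i+12]).max(),np.abs(D[i:i+12]).max())
E
python3 - <<'E'
from h import *
p,R,s=cur()
rows([(np.array([.30,.40,.30]),R*Ro.from_rotvec([0,0,.5]) ,6),(np.array([.41,.22,.2]),Rt(5),14),(np.array([.41,.22,.155]),Rt(30),4)],-1)
E
```

```text
{"slide": [[-0.0169, -0.0267, -0.0178], [-0.019, -0.0253, -0.0178], [-0.021, -0.0235, -0.0179], [-0.023, -0.0217, -0.0178], [-0.0246, -0.0198, -0.0178], [-0.0262, -0.0176, -0.0178], [-0.015, -0.0012, 0.0071], [-0.0151, 0.0011, 0.0071], [-0.0147, 0.0034, 0.0071], [-0.014, 0.0057, 0.007], [-0.013, 0.0077, 0.0071], [-0.0116, 0.0097, 0.007]] 
"dr": [[-0.0, 0.0, 0.083], [0.0, -0.0, 0.084], [-0.0, 0.0, 0.083], [-0.0, -0.0, 0.083], [0.0, -0.0, 0.084], [-0.0, -0.0, 0.083], [-0.007, 0.003, 0.159], [-0.007, 0.004, 0.159], [-0.007, 0.003, 0.158], [-0.007, 0.004, 0.159], [-0.007, 0.003, 0.159], [-0.007, 0.003, 0.159]] 
"gripper": [-1, -1, -1, -1, -1, -1, -1, -1, -1, -1, -1, -1] } max 0.0267 0.159
{"slide": [[-0.01, 0.0113, 0.0071], [-0.008, 0.0127, 0.0071], [-0.006, 0.0139, 0.0073], [-0.0038, 0.0145, 0.0072], [-0.0014, 0.0149, 0.0074], [0.0008, 0.0148, 0.0075], [0.0033, 0.0145, 0.0076], [0.0054, 0.0138, 0.0077], [-0.001, -0.0, 0.0112], [-0.0022, -0.0, 0.011], [-0.0034, -0.0, 0.0108], [-0.0045, -0.0, 0.0103]] 
"dr": [[-0.006, 0.004, 0.159], [-0.007, 0.003, 0.159], [-0.007, 0.004, 0.158], [-0.007, 0.003, 0.159], [-0.007, 0.004, 0.159], [-0.007, 0.003, 0.159], [-0.007, 0.004, 0.159], [-0.007, 0.003, 0.159], [-0.0, 0.109, -0.0], [-0.0, 0.109, -0.0], [0.0, 0.109, -0.0], [0.0, 0.109, -0.0]] 
"gripper": [-1, -1, -1, -1, -1, -1, -1, -1, -1, -1, -1, -1] } max 0.0149 0.159
```

servo_tool --slide '[[-0.017, -0.027, -0.018], [-0.019, -0.025, -0.018], [-0.021, -0.0235, -0.018], [-0.023, -0.022, -0.018], [-0.025, -0.02, -0.018], [-0.026, -0.018, -0.018], [-0.015, -0.001, 0.007], [-0.015, 0.001, 0.007], [-0.015, 0.003, 0.007], [-0.014, 0.006, 0.007], [-0.013, 0.008, 0.007], [-0.012, 0.01, 0.007]]' --dr '[[0, 0, 0.083], [0, 0, 0.083], [0, 0, 0.083], [0, 0, 0.083], [0, 0, 0.083], [0, 0, 0.083], [-0.007, 0.003, 0.159], [-0.007, 0.003, 0.159], [-0.007, 0.003, 0.159], [-0.007, 0.003, 0.159], [-0.007, 0.003, 0.159], [-0.007, 0.003, 0.159]]' --gripper '[-1, -1, -1, -1, -1, -1, -1, -1, -1, -1, -1, -1]'

```text
time_s: 3.05
tcp_pos: [0.3478, 0.321, 0.2586]
tcp_rot: [178.4, -2.0, 71.3]
ft_force: [0.9, 0.5, 0.3]
finger_gap: 0.0003
```

servo_tool --slide '[[-0.01, 0.011, 0.007], [-0.008, 0.013, 0.007], [-0.006, 0.014, 0.007], [-0.004, 0.0145, 0.007], [-0.001, 0.015, 0.007], [0.001, 0.015, 0.0075], [0.003, 0.0145, 0.0075], [0.005, 0.014, 0.0075], [-0.001, 0, 0.011], [-0.002, 0, 0.011], [-0.0035, 0, 0.011], [-0.0045, 0, 0.01]]' --dr '[[-0.007, 0.003, 0.159], [-0.007, 0.003, 0.159], [-0.007, 0.003, 0.159], [-0.007, 0.003, 0.159], [-0.007, 0.003, 0.159], [-0.007, 0.003, 0.159], [-0.007, 0.003, 0.159], [-0.007, 0.003, 0.159], [0, 0.109, 0], [0, 0.109, 0], [0, 0.109, 0], [0, 0.109, 0]]' --gripper '[-1, -1, -1, -1, -1, -1, -1, -1, -1, -1, -1, -1]'

```text
time_s: 4.55
tcp_pos: [0.4104, 0.2177, 0.1588]
tcp_rot: [179.8, -30.1, -1.3]
ft_force: [0.2, -0.8, 0.6]
finger_gap: 0.0007
```

```bash
python3 - <<'E'
from h import *
p,R,s=cur(); print(s['time_s'],p,s['tcp_rot'],s['joints'],s['ft_force'],R.as_matrix())
c=cam('wrist','w1')
for l in ['block_centre','block_front','block_back','imager']:
    print(l,[(x['position'],x['score']) for x in arm.landmark_of(l,'wrist')][:2])
E
```

```text
4.55 [0.4104 0.2177 0.1588] [179.7678 -30.1364  -1.2668] [ 32.1728 -35.0678 136.5201 -20.1094  54.5401 131.7563] [ 0.1805 -0.8038  0.6486] [[ 0.8646 -0.0241  0.5018]
 [-0.0191 -0.9997 -0.0152]
 [ 0.5021  0.0035 -0.8648]]
block_centre [([306.8, 172.4], 0.79)]
block_front [([320.7, 242.1], 0.63), ([293.9, 110.0], 0.57)]
block_back [([294.9, 111.1], 0.9)]
imager []
```

View pics/w1.png

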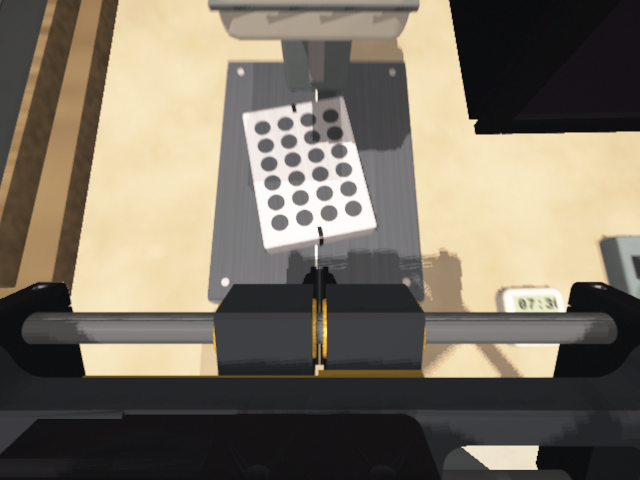

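```bash
cat >> h.py <<'E'
def wcam(save=None):
    p,R,s=cur(); c=cam('wrist',save); T=np.eye(4); T[:3,:3]=R.as_matrix(); T[:3,3]=p
    c['camera_from_world']=np.linalg.inv(T@c['tool_from_camera']); return c
E
python3 - <<'E'
from h import *
c=wcam('w2'); P=cloud(c)
i=c['img'][80:270,200:430]; cv2.imwrite('pics/w2z.png',cv2.resize(i,None,fx=3.1,fy=3.1,interpolation=cv2.INTER_CUBIC))
X=(P[...,0]>.3)&(P[...,0]<.75)&(P[...,1]>0.05)&(P[...,1]<.4)
for nm,a,b in [('plat',.022,.04),('block',.049,.066)]:
    m=(X&(P[...,2]>a)&(P[...,2]<b)).astype(np.uint8)
    k,lab,st,_=cv2.connectedComponentsWithStats(m); j=1+np.argmax(st[1:,4]); q=P[lab==j]
    r=cv2.minAreaRect((q[:,:2]*1000).astype(np.float32)); print(nm,st[j,4],np.median(q[:,2]),r); print(cv2.boxPoints(r))
E
```

```text
plat 26344 0.030221872537533695 ((546.7726440429688, 214.94863891601562), (218.5616912841797, 287.23162841796875), 88.60662078857422)
[[400.5419 109.1924]
 [687.6887 102.2078]
 [693.0034 320.7049]
 [405.8566 327.6895]]
block 14923 0.0582995461135048 ((535.1132202148438, 225.23631286621094), (152.76158142089844, 110.1572265625), 10.11394214630127)
[[450.2472 266.0461]
 [469.5915 157.6006]
 [619.9792 184.4265]
 [600.6349 292.872 ]]
```

View pics/w2z.png

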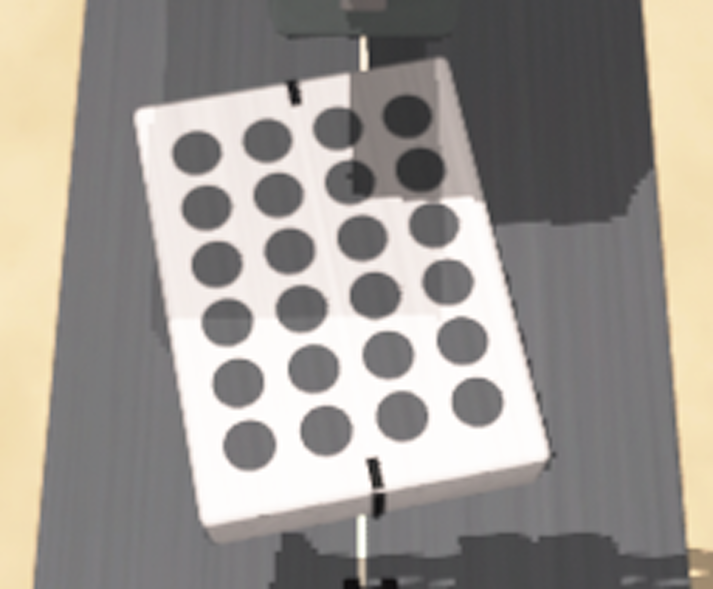

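```bash
cat >> h.py <<'E'
def meas(c):
    """block pose & line from wrist image; offsets of groove ends from line, mm (+left)"""
    P=cloud(c); X=(P[...,0]>.3)&(P[...,0]<.75)&(P[...,1]>0.05)&(P[...,1]<.4)
    m=(X&(P[...,2]>.049)&(P[...,2]<.066)).astype(np.uint8)
    k,lab,st,_=cv2.connectedComponentsWithStats(m); j=1+np.argmax(st[1:,4])
    # rectangle from area moments of projected mask (z=.058 plane)
    q=P[lab==j]; r=cv2.minAreaRect((q[:,:2]*1000).astype(np.float32)); ctr=np.array(r[0]); a=r[2]
    if r[1][0]<r[1][1]: a-=90
    a=(a+90)%180-90
    # white line pixels: bright, z about .03, unsaturated
    img=c['img'].astype(int); g=img.min(2); sat=img.max(2)-g
    mp=X&(abs(P[...,2]-.03)<.006)
    sub=mp&(abs(P[...,1]-.217)<.02)&(sat<25)&(g>cv2.blur(img.mean(2).astype(np.float32),(15,15))+25)
    v,u=np.nonzero(sub); L=np.array([toworld(c,(a_,b_),plane=.03)[:2]*1000 for a_,b_ in zip(u,v)])
    L=L[(L[:,0]<ctr[0]-70)|(L[:,0]>ctr[0]+70)]
    vx,vy,x0,y0=cv2.fitLine(L.astype(np.float32),cv2.DIST_HUBER,0,.01,.01).ravel()
    ly=np.degrees(np.arctan(vy/vx)); f=lambda x:y0+(x-x0)*vy/vx
    print('block',ctr,r[1],'yaw %.2f'%a,'line yaw %.2f y(ctr) %.1f'%(ly,f(ctr[0])),len(L),L[:,0].min(),L[:,0].max())
    d=np.array([np.cos(np.radians(a)),np.sin(np.radians(a))])
    for n,sg in (('front',-75),('back',75)):
        e=ctr+sg*d; print(n,e,'off %.1f'%(e[1]-f(e[0])))
    return ctr,a
E
python3 - <<'E'
from h import *
c=wcam(); meas(c)
for px,z in [((316.45,96.8),.03),((316.45,252.6),.03),((321.6,238.7),.058),((294.2,106.5),.058)]: print(toworld(c,px,plane=z))
for l in ['block_front','block_back']: print([(x['position'],x['score'],toworld(c,x['position'],plane=.05)) for x in arm.landmark_of(l,'wrist')][:2])
E
```

```text
block [534.0687 225.0595] (150.45379638671875, 110.27639770507812) yaw 10.11 line yaw -1.13 y(ctr) 215.7 69 438.5219186247149 649.1133291503257
front [460.2327 211.8973] off -5.3
back [607.9047 238.2217] off 24.0
[0.6424 0.2136 0.03  ]
[0.455  0.2178 0.03  ]
[0.4617 0.2127 0.058 ]
[0.6084 0.2379 0.058 ]
[([323.7, 241.6], 0.56, array([0.461 , 0.2106, 0.05  ]))]
[([296.1, 110.4], 0.76, array([0.6095, 0.2364, 0.05  ]))]
```

```bash
python3 - <<'E'
from h import *
rows([(np.array([.468,.325,.148]),Rt(45),5),(np.array([.57,.325,.046]),Rt(45),7)],-1)
E
```

```text
{"slide": [[0.0082, -0.0217, 0.0074], [0.0077, -0.0217, 0.0079], [0.0074, -0.0217, 0.0082], [0.0069, -0.0218, 0.0087], [0.0064, -0.0217, 0.009], [-0.0, -0.0003, 0.0206], [-0.0, -0.0004, 0.0206], [-0.0, -0.0003, 0.0206], [-0.0, -0.0003, 0.0206], [-0.0, -0.0004, 0.0206], [-0.0, -0.0003, 0.0206], [-0.0001, -0.0003, 0.0206]] 
"dr": [[0.001, 0.053, 0.0], [0.0, 0.052, 0.0], [0.001, 0.053, 0.001], [0.001, 0.052, -0.0], [0.001, 0.053, 0.0], [-0.0, -0.0, 0.0], [-0.0, -0.0, 0.0], [-0.0, -0.0, 0.0], [-0.0, -0.0, 0.0], [-0.0, -0.0, 0.0], [-0.0, -0.0, 0.0], [-0.0, -0.0, 0.0]] 
"gripper": [-1, -1, -1, -1, -1, -1, -1, -1, -1, -1, -1, -1] } max 0.0218 0.053
```

servo_tool --slide '[[0.008, -0.022, 0.0075], [0.0077, -0.022, 0.008], [0.0074, -0.022, 0.008], [0.007, -0.022, 0.0087], [0.0064, -0.022, 0.009], [0, 0, 0.0206], [0, 0, 0.0206], [0, 0, 0.0206]]' --dr '[[0.001, 0.053, 0], [0, 0.052, 0], [0.001, 0.053, 0], [0.001, 0.052, 0], [0.001, 0.053, 0], [0, 0, 0], [0, 0, 0], [0, 0, 0]]' --gripper '[-1, -1, -1, -1, -1, -1, -1, -1]'

```text
time_s: 6.0
tcp_pos: [0.5139, 0.3201, 0.1094]
tcp_rot: [179.8, -44.1, -0.6]
ft_force: [0.9, -0.6, 0.9]
finger_gap: 0.0003
```

```bash
python3 - <<'E'
from h import *
p,R,s=cur(); print(p,s['joints'],s['ft_force']); 
c=wcam('w3')
E
```

```text
[0.5139 0.3201 0.1094] [ 40.5125 -10.3984 129.2937 -50.679   36.4167 166.5867] [ 0.9395 -0.5651  0.8975]
```

View pics/w3.png

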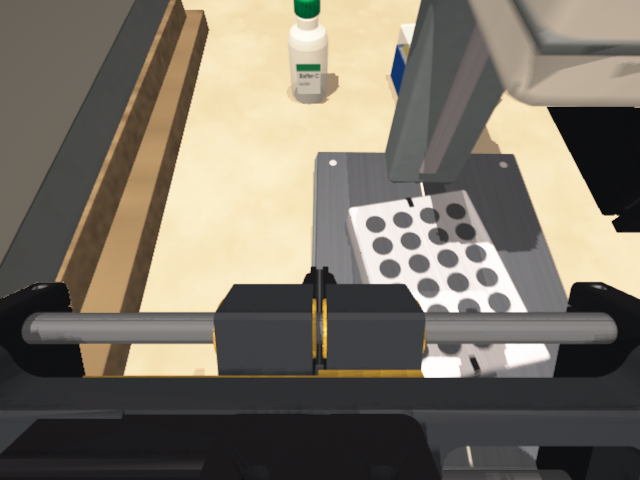

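```bash
cat >> h.py <<'E'
def wristfk(j):
    j=np.radians(j)
    return Ro.from_euler('z',j[0])*Ro.from_euler('y',j[1]+j[2])*Ro.from_euler('z',j[3])*Ro.from_euler('y',j[4])*Ro.from_euler('z',j[5])
# fixed const C so that R = wristfk * C
C=None
E
python3 - <<'E'
from h import *
p,R,s=cur()
C1=(wristfk(s['joints']).inv()*R)
C0=(wristfk([60.069,7.093,94.555,0,78.352,-4.733]).inv()*Ro.from_euler('xyz',[-179.8855,-.01,154.8],degrees=True))
C2=(wristfk([32.1728,-35.0678,136.5201,-20.1094,54.5401,131.7563]).inv()*Ro.from_euler('xyz',[179.7678,-30.1364,-1.2668],degrees=True))
for C in (C0,C1,C2): print(C.as_euler('xyz',degrees=True))
E
```

```text
[ 0.1145  0.01   90.002 ]
[ 0. -0. 90.]
[-0. -0. 90.]
```

```bash
python3 - <<'E'
from h import *
J=np.array([[60.0693,7.1303,94.6331,0,78.3516,-4.7342],[32.1728,-35.0678,136.5201,-20.1094,54.5401,131.7563],[ 40.5125,-10.3984,129.2937,-50.679,36.4167,166.5867]])
T=np.array([[.2764,.5875,.1918],[.4104,.2177,.1588],[.5139,.3201,.1094]])
A=[];b=[]
for j,t in zip(J,T):
    zt=wristfk(j).apply([0,0,1]); c,s=np.cos(np.radians(j[0])),np.sin(np.radians(j[0]))
    rad=np.array([c,s,0]); a=np.radians(j[1]); f=np.radians(j[1]+j[2])
    print('lateral', t@[-s,c,0], zt@[-s,c,0])
    A.append([0,np.sin(a),np.sin(f),zt@rad]); b.append(t@rad)
    A.append([1,np.cos(a),np.cos(f),zt[2]]); b.append(t[2])
    A.append([0,0,0,zt@[-s,c,0]]); b.append(t@[-s,c,0])
x,res,rk,sv=np.linalg.lstsq(np.array(A),np.array(b),rcond=None); print(x,np.array(A)@x-b)
E
```

```text
lateral 0.05359799597164451 4.320154921463029e-17
lateral -0.034256232549833975 -0.28004378079616826
lateral -0.09047600785484763 -0.4592550756558911
[0.1538 0.3955 0.6164 0.2171] [ 0.0051  0.0117 -0.0536  0.0041  0.0086 -0.0265 -0.0168 -0.0203 -0.0092]
```

```bash
cat >> h.py <<'E'
_J=np.array([[60.0693,7.1303,94.6331,0,78.3516,-4.7342],[32.1728,-35.0678,136.5201,-20.1094,54.5401,131.7563],[ 40.5125,-10.3984,129.2937,-50.679,36.4167,166.5867]])
_T=np.array([[.2764,.5875,.1918],[.4104,.2177,.1588],[.5139,.3201,.1094]])
D6,LAT=.3138,.0536
def _fit(J,T):
    A=[];b=[]
    for j,t in zip(J,T):
        zt=wristfk(j).apply([0,0,1]); c,s=np.cos(np.radians(j[0])),np.sin(np.radians(j[0]))
        a=np.radians(j[1]); f=np.radians(j[1]+j[2])
        A.append([0,np.sin(a),np.sin(f)]); b.append((t-D6*zt)@[c,s,0])
        A.append([1,np.cos(a),np.cos(f)]); b.append((t-D6*zt)[2])
    x=np.linalg.lstsq(np.array(A),np.array(b),rcond=None)[0]; return x,np.array(A)@x-b
GEO,_res=_fit(_J,_T)
def fk(j):
    h,L1,L2=GEO; j=np.asarray(j); R=wristfk(j); t=np.radians(j); c,s=np.cos(t[0]),np.sin(t[0])
    r=L1*np.sin(t[1])+L2*np.sin(t[1]+t[2]); z=h+L1*np.cos(t[1])+L2*np.cos(t[1]+t[2])
    return r*np.array([c,s,0])+LAT*np.array([-s,c,0])+[0,0,z]+D6*R.apply([0,0,1]), R*Ro.from_euler('z',90,degrees=True)
from scipy.optimize import least_squares
LO=np.array([-149.61,-58.7,1.44,-77.14,18.33,-166.67]);HI=np.array([149.61,133.49,155.28,257.14,153.61,166.67])
def ik(p,R,j0):
    def e(j):
        q,Q=fk(j); return np.r_[(q-p)*10,(R.inv()*Q).as_rotvec()]
    r=least_squares(e,np.clip(j0,LO+.01,HI-.01),bounds=(LO,HI),x_scale=10); return r.x,np.abs(r.fun).max()
E
python3 - <<'E'
from h import *
print(GEO,_res)
j0=cur()[2]['joints']
for pos in ([.57,.30,.046],[.575,.26,.046],[.48,.13,.046]):
  for flip in (0,1):
   for th in (40,45):
    for yaw in (-1.35,5,10,15,20):
      R=Rt(th,yaw)
      if flip: R=R*Ro.from_euler('z',180,degrees=True)
      j,e=ik(np.array(pos),R,j0-(np.array([0,0,0,0,0,180]) if flip else 0)); print(pos,flip,th,yaw,np.round(j,1),round(e,3))
E
```

```text
Traceback (most recent call last):
NameError: name '_res' is not defined
```

```bash
python3 - <<'E'
import h; from h import *
print(GEO,h._res)
j0=cur()[2]['joints']
for pos in ([.57,.30,.046],[.575,.26,.046],[.48,.13,.046]):
  for flip in (0,1):
   for th in (40,45):
    for yaw in (-1.35,5,10,15,20):
      R=Rt(th,yaw)
      if flip: R=R*Ro.from_euler('z',180,degrees=True)
      j,e=ik(np.array(pos),R,j0-(np.array([0,0,0,0,0,180]) if flip else 0)); print(pos,flip,th,yaw,np.round(j,1),round(e,3))
E
```

```text
[0.1802 0.4513 0.5999] [-0.0044  0.0002 -0.0039  0.0003  0.0091 -0.0005]
[0.57, 0.3, 0.046] 0 40 -1.35 [ 33.2  -2.  127.1 -48.5  29.1 162.4] 0.0
[0.57, 0.3, 0.046] 0 40 5 [ 30.8  -3.8 128.8 -43.4  24.  151.2] 0.0
[0.57, 0.3, 0.046] 0 40 10 [ 28.8  -4.9 129.9 -36.5  20.3 139.3] 0.0
[0.57, 0.3, 0.046] 0 40 15 [ 26.8  -5.6 130.2 -25.8  18.3 123.8] 0.01
[0.57, 0.3, 0.046] 0 40 20 [ 24.6  -6.  130.  -10.6  18.3 103.7] 0.034
[0.57, 0.3, 0.046] 0 45 -1.35 [ 33.2  -2.7 128.7 -54.   27.1 166.7] 0.047
[0.57, 0.3, 0.046] 0 45 5 [ 31.8  -4.3 131.3 -58.9  21.6 166.7] 0.006
[0.57, 0.3, 0.046] 0 45 10 [ 30.3  -5.2 132.1 -55.8  18.3 159.1] 0.018
[0.57, 0.3, 0.046] 0 45 15 [ 29.4  -5.4 131.4 -46.3  18.3 145.7] 0.061
[0.57, 0.3, 0.046] 0 45 20 [ 26.6  -5.9 130.2 -23.7  18.3 117.9] 0.101
[0.57, 0.3, 0.046] 1 40 -1.35 [ 33.2  -2.  127.1 -48.5  29.1 -17.6] 0.0
[0.57, 0.3, 0.046] 1 40 5 [ 30.8  -3.8 128.8 -43.4  24.  -28.8] 0.0
[0.57, 0.3, 0.046] 1 40 10 [ 28.8  -4.9 129.9 -36.5  20.3 -40.7] 0.0
[0.57, 0.3, 0.046] 1 40 15 [ 26.8  -5.6 130.2 -25.8  18.3 -56.2] 0.01
[0.57, 0.3, 0.046] 1 40 20 [ 24.6  -6.  1
[... 2572 characters left out ...]
[ 15.9 -29.5 148.1 -26.6  25.1 -52.3] 0.0
[0.48, 0.13, 0.046] 1 40 5 [ 11.7 -31.4 149.1 -11.1  22.8 -74.6] 0.0
[0.48, 0.13, 0.046] 1 40 10 [  8.3 -32.2 149.6   2.9  22.7 -94. ] 0.0
[0.48, 0.13, 0.046] 1 40 15 [   4.8  -32.5  149.8   16.2   24.1 -112.7] 0.0
[0.48, 0.13, 0.046] 1 40 20 [   1.5  -32.3  149.6   27.    26.7 -128.9] 0.0
[0.48, 0.13, 0.046] 1 45 -1.35 [ 17.  -31.2 151.  -38.6  21.  -40.1] 0.0
[0.48, 0.13, 0.046] 1 45 5 [ 12.5 -33.2 151.8 -17.9  18.3 -67.6] 0.013
[0.48, 0.13, 0.046] 1 45 10 [  7.8 -34.4 152.3   5.8  18.3 -97.1] 0.018
[0.48, 0.13, 0.046] 1 45 15 [   4.1  -35.1  153.1   24.2   19.1 -120.8] 0.0
[0.48, 0.13, 0.046] 1 45 20 [   0.1  -34.7  152.9   37.9   23.1 -139.9] 0.0
```

```bash
python3 - <<'E'
import h; from h import *
rows([(np.array([.50,.317,.118]),Rt(40,3),2),(np.array([.56,.320,.046]),Rt(40,3),5),(np.array([.56,.305,.046]),Rt(40,3),3)],-1)
j=cur()[2]['joints']
for q in ([.50,.317,.118],[.56,.32,.046],[.56,.285,.046]): j,e=ik(np.array(q),Rt(40,3),j); print(j,e)
E
```

```text
{"slide": [[-0.0016, 0.0011, -0.0086], [-0.0019, 0.0009, -0.0086], [-0.0, 0.0, 0.0187], [-0.0001, 0.0001, 0.0188], [-0.0, -0.0, 0.0187], [-0.0001, 0.0, 0.0188], [-0.0, 0.0001, 0.0187], [-0.0002, 0.005, -0.0002], [-0.0002, 0.005, -0.0001], [-0.0002, 0.0049, -0.0002]] 
"dr": [[0.023, -0.035, -0.023], [0.024, -0.035, -0.023], [-0.0, 0.0, -0.0], [-0.0, 0.0, -0.0], [-0.0, 0.0, -0.0], [-0.0, 0.0, -0.0], [-0.0, 0.0, -0.0], [-0.0, 0.0, -0.0], [-0.0, 0.0, -0.0], [-0.0, 0.0, -0.0]] 
"gripper": [-1, -1, -1, -1, -1, -1, -1, -1, -1, -1] } max 0.0188 0.035
[ 38.5488 -15.0559 130.4946 -38.6607  36.7427 151.3595] 5.551115123125783e-15
[ 34.296   -2.5845 127.6583 -47.0047  27.1627 158.63  ] 7.280618165642072e-14
[ 30.6126  -5.5636 130.4432 -44.5431  25.1336 153.5364] 5.412337245047638e-15
```

servo_tool --slide '[[-0.0016, 0.001, -0.0086], [-0.0018, 0.001, -0.0086], [0, 0, 0.0187], [0, 0, 0.0187], [0, 0, 0.0187], [0, 0, 0.0187], [0, 0, 0.0187], [0, 0.005, 0], [0, 0.005, 0], [0, 0.004, 0]]' --dr '[[0.023, -0.035, -0.023], [0.024, -0.035, -0.023], [0, 0, 0], [0, 0, 0], [0, 0, 0], [0, 0, 0], [0, 0, 0], [0, 0, 0], [0, 0, 0], [0, 0, 0]]' --gripper '[-1, -1, -1, -1, -1, -1, -1, -1, -1, -1]'

```text
time_s: 7.3
tcp_pos: [0.5595, 0.3071, 0.0491]
tcp_rot: [-179.8, -40.2, 3.0]
ft_force: [0.2, -0.9, 0.3]
finger_gap: 0.0008
```

```bash
python3 - <<'E'
from h import *
p,R,s=cur(); print(s['time_s'],p,s['tcp_rot'],s['joints'],s['ft_force']); 
c=wcam('w4'); meas(c)
c=cam('side'); i=c['img'][90:290,230:400]; cv2.imwrite('pics/s4.png',cv2.resize(i,None,fx=3,fy=3,interpolation=cv2.INTER_CUBIC)[:600])
E
```

```text
7.3 [0.5595 0.3071 0.0491] [-179.8062  -40.1508    2.9815] [ 32.9476  -2.1827 127.1742 -46.309   26.1909 156.9636] [ 0.1797 -0.8668  0.3438]
block [570.4941 231.8607] (78.47743225097656, 111.2696304321289) yaw -80.94 line yaw -0.72 y(ctr) 213.7 18 640.5475712139793 647.9934100411854
front [558.681  305.9245] off 92.1
back [582.3071 157.7969] off -55.7
```

View pics/w4.png

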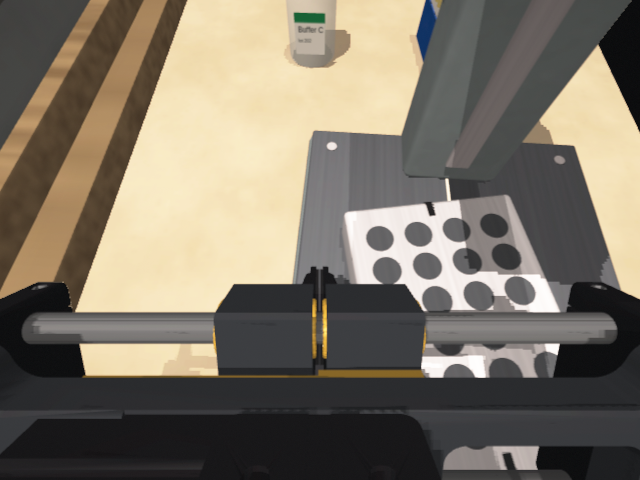

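View pics/s4.png

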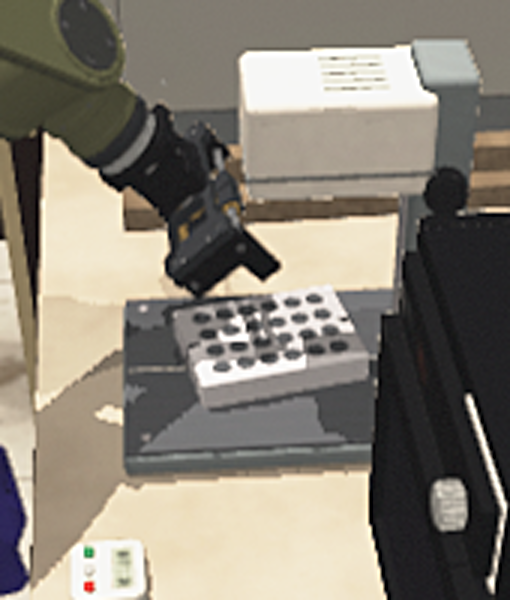

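servo_tool --slide '[[0, 0.002, 0], [0, 0.002, 0], [0, 0.002, 0], [0, 0.002, 0], [0, 0.002, 0], [0, 0.002, 0], [0, 0.002, 0], [0, 0.002, 0], [0, 0.002, 0], [0, 0.002, 0]]' --dr '[[0, 0, 0], [0, 0, 0], [0, 0, 0], [0, 0, 0], [0, 0, 0], [0, 0, 0], [0, 0, 0], [0, 0, 0], [0, 0, 0], [0, 0, 0]]' --gripper '[-1, -1, -1, -1, -1, -1, -1, -1, -1, -1]'

```text
time_s: 8.65
tcp_pos: [0.5606, 0.2876, 0.0484]
tcp_rot: [-179.8, -40.1, 3.0]
ft_force: [0.3, 1.0, 1.2]
finger_gap: 0.0007
```

```bash
python3 - <<'E'
from h import *
p,R,s=cur(); print(s['time_s'],p,s['tcp_rot'],s['joints'],s['ft_force']); 
c=wcam('w5')
E
```

```text
8.65 [0.5606 0.2876 0.0484] [-179.8045  -40.1257    3.0185] [ 30.7551  -3.6219 128.6181 -44.8649  24.8913 153.9575] [0.2614 0.9932 1.1828]
```

View pics/w5.png

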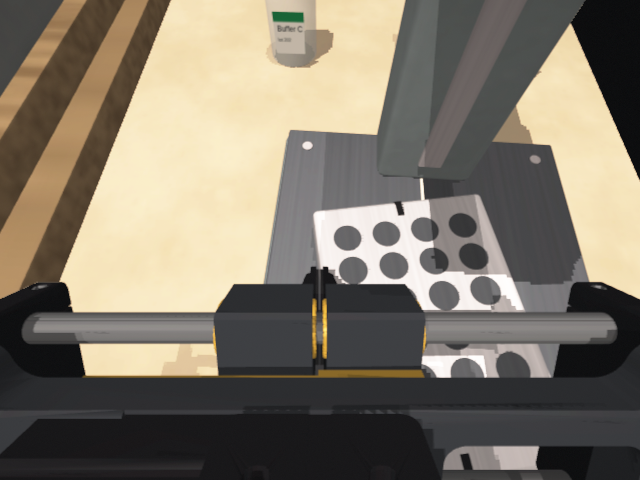

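```bash
python3 - <<'E'
from h import *
c=wcam(); i=c['img'][180:300,260:420]; cv2.imwrite('pics/w5z.png',cv2.resize(i,None,fx=4.8,fy=4.8,interpolation=cv2.INTER_CUBIC))
P=cloud(c)
for v in (200,220,240,255,265,272,278): print(v,[(u,np.round(P[v,u],3).tolist()) for u in range(300,345,6)])
E
```

```text
200 [(300, [0.623, 0.304, 0.031]), (306, [0.624, 0.299, 0.03]), (312, [0.625, 0.295, 0.03]), (318, [0.625, 0.29, 0.03]), (324, [0.625, 0.286, 0.029]), (330, [0.625, 0.281, 0.031]), (336, [0.625, 0.277, 0.031]), (342, [0.625, 0.273, 0.03])]
220 [(300, [0.607, 0.302, 0.03]), (306, [0.607, 0.298, 0.031]), (312, [0.607, 0.294, 0.03]), (318, [0.592, 0.288, 0.058]), (324, [0.592, 0.285, 0.058]), (330, [0.592, 0.281, 0.058]), (336, [0.593, 0.277, 0.058]), (342, [0.593, 0.273, 0.059])]
240 [(300, [0.591, 0.301, 0.031]), (306, [0.591, 0.297, 0.03]), (312, [0.592, 0.293, 0.03]), (318, [0.578, 0.288, 0.058]), (324, [0.579, 0.284, 0.058]), (330, [0.578, 0.28, 0.059]), (336, [0.578, 0.277, 0.059]), (342, [0.579, 0.273, 0.059])]
255 [(300, [0.58, 0.3, 0.03]), (306, [0.58, 0.296, 0.03]), (312, [0.58, 0.292, 0.031]), (318, [0.569, 0.287, 0.056]), (324, [0.569, 0.283, 0.058]), (330, [0.568, 0.28, 0.059]), (336, [0.569, 0.276, 0.059]), (342, [0.569, 0.273, 0.058])]
265 [(300, [0.572, 0.299, 0.031]), (306, [0.572, 0.295, 0.031]), (312, [0.572, 0.291, 0.031]), (318, [0.567, 0.287, 0.045]), (324, [0.562, 0.283, 0.058]), (330, [0.562, 0.28, 0.058]), (336, [0.563, 0.276, 0.058]), (342, [0.562, 0.273, 0.059])]
272 [(300, [0.567, 0.299, 0.031]), (306, [0.568, 0.295, 0.03]), (312, [0.55, 0.289, 0.08]), (318, [0.552, 0.286, 0.075]), (324, [0.55, 0.283, 0.079]), (330, [0.558, 0.279, 0.058]), (336, [0.558, 0.276, 0.058]), (342, [0.558, 0.273, 0.059])]
278 [(300, [0.563, 0.299, 0.029]), (306, [0.544, 0.291, 0.086]), (312, [0.544, 0.288, 0.087]), (318, [0.546, 0.286, 0.082]), (324, [0.545, 0.283, 0.086]), (330, [0.545, 0.28, 0.085]), (336, [0.554, 0.276, 0.059]), (342, [0.555, 0.272, 0.057])]
```

View pics/w5z.png

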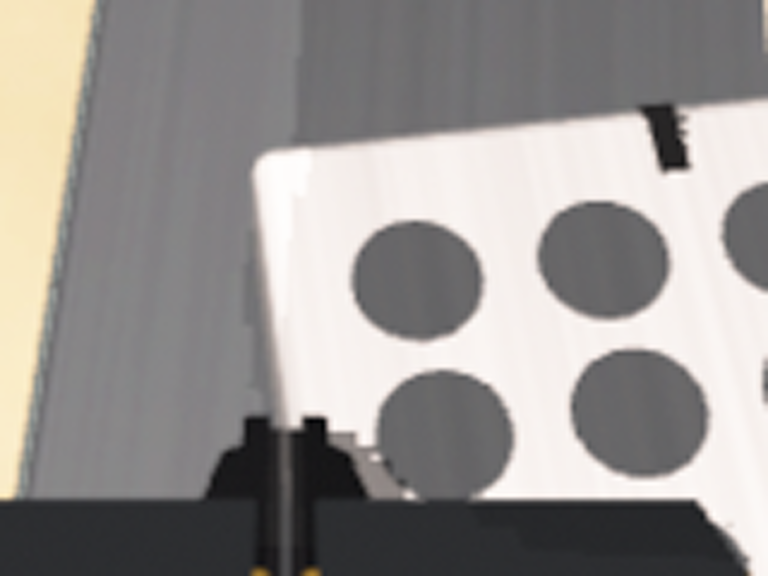

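servo_tool --slide '[[0, 0.002, 0], [0, 0.002, 0], [0, 0.002, 0], [0, 0.002, 0], [0, 0.002, 0], [0, 0.002, 0], [0, 0, 0]]' --dr '[[0, 0, 0], [0, 0, 0], [0, 0, 0], [0, 0, 0], [0, 0, 0], [0, 0, 0], [0, 0, 0]]' --gripper '[-1, -1, -1, -1, -1, -1, -1]'

```text
time_s: 9.62
tcp_pos: [0.5614, 0.2753, 0.0485]
tcp_rot: [-179.8, -40.1, 3.0]
ft_force: [0.5, 1.2, 3.2]
finger_gap: 0.0002
```

```bash
cat >> h.py <<'E'
def edges(c):
    """partial view: yaw from left edge of the top face + back groove region; prints"""
    P=cloud(c); pts=[]
    for v in range(150,262):
        m=np.nonzero((abs(P[v,:,2]-.058)<.004)&(P[v,:,0]<.75)&(P[v,:,0]>.45))[0]
        if len(m)>15: pts.append(np.r_[P[v,m[0],:2],v,m[0]])
    pts=np.array(pts); x,y=pts[:,0],pts[:,1]; k=(x<x.max()-.02)
    a,b=np.polyfit(x[k],y[k],1); print('left edge yaw %.2f'%np.degrees(np.arctan(a)),'y at .534: %.4f'%(a*.534+b),'n',k.sum())
E
python3 - <<'E'
from h import *
p,R,s=cur(); print(s['time_s'],p,s['tcp_rot'],s['ft_force']); 
c=wcam('w6'); edges(c)
E
```

```text
9.625 [0.5614 0.2753 0.0485] [-179.8398  -40.13      3.01  ] [0.463  1.1889 3.2433]
left edge yaw -50.14 y at .534: 0.3425 n 66
```

View pics/w6.png

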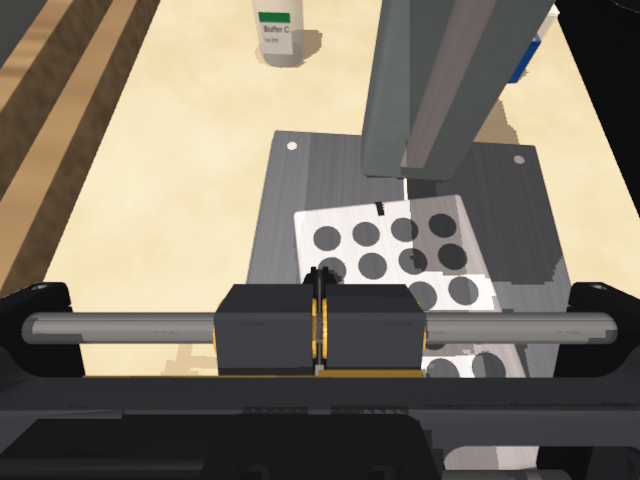

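```bash
python3 - <<'E'
from h import *
c=wcam(); i=c['img'][180:300,260:420]; cv2.imwrite('pics/w6z.png',cv2.resize(i,None,fx=4.8,fy=4.8,interpolation=cv2.INTER_CUBIC))
P=cloud(c)
for px in [(295,213),(300,250),(379,203),(462,196)]: print(px,toworld(c,px,plane=.058))
print(toworld(c,(405,190),plane=.03))
for v in (262,266,270,274,278): print(v,[(u,np.round(P[v,u],3).tolist()) for u in range(300,345,4)])
c=cam('side'); i=c['img'][120:240,270:390]; cv2.imwrite('pics/s6.png',cv2.resize(i,None,fx=5,fy=5,interpolation=cv2.INTER_CUBIC)[:600])
E
```

```text
(295, 213) [0.5971 0.2911 0.058 ]
(300, 250) [0.5718 0.286  0.058 ]
(379, 203) [0.6074 0.238  0.058 ]
(462, 196) [0.6155 0.1842 0.058 ]
[0.6377 0.2132 0.03  ]
262 [(300, [0.564, 0.285, 0.058]), (304, [0.564, 0.283, 0.058]), (308, [0.564, 0.281, 0.058]), (312, [0.564, 0.278, 0.058]), (316, [0.565, 0.276, 0.058]), (320, [0.564, 0.274, 0.06]), (324, [0.565, 0.271, 0.058]), (328, [0.565, 0.269, 0.058]), (332, [0.565, 0.267, 0.059]), (336, [0.565, 0.264, 0.059]), (340, [0.565, 0.262, 0.058]), (344, [0.565, 0.259, 0.058])]
266 [(300, [0.562, 0.285, 0.058]), (304, [0.561, 0.283, 0.06]), (308, [0.562, 0.28, 0.058]), (312, [0.562, 0.278, 0.057]), (316, [0.562, 0.276, 0.059]), (320, [0.562, 0.273, 0.058]), (324, [0.562, 0.271, 0.059]), (328, [0.562, 0.269, 0.059]), (332, [0.563, 0.266, 0.058]), (336, [0.562, 0.264, 0.059]), (340, [0.563, 0.262, 0.059]), (344, [0.562, 0.26, 0.06])]
270 [(300, [0.56, 0.285, 0.057]), (304, [0.559, 0.283, 0.058]), (308, [0.559, 0.28, 0.058]), (312, [0.552, 0.277, 0.078]), (316, [0.552, 0.275, 0.078]), (320, [0.554, 0.273, 0.073]), (324, [0.553, 0.271, 0.077]), (32
[... 171 characters left out ...]
.056]), (304, [0.556, 0.282, 0.059]), (308, [0.548, 0.279, 0.082]), (312, [0.548, 0.277, 0.083]), (316, [0.549, 0.275, 0.082]), (320, [0.55, 0.273, 0.078]), (324, [0.549, 0.271, 0.081]), (328, [0.549, 0.269, 0.082]), (332, [0.549, 0.267, 0.082]), (336, [0.557, 0.264, 0.06]), (340, [0.558, 0.262, 0.058]), (344, [0.558, 0.259, 0.059])]
278 [(300, [0.555, 0.285, 0.056]), (304, [0.555, 0.282, 0.057]), (308, [0.545, 0.278, 0.087]), (312, [0.545, 0.276, 0.085]), (316, [0.545, 0.275, 0.085]), (320, [0.546, 0.273, 0.083]), (324, [0.545, 0.271, 0.087]), (328, [0.545, 0.269, 0.086]), (332, [0.546, 0.267, 0.085]), (336, [0.555, 0.264, 0.058]), (340, [0.556, 0.262, 0.058]), (344, [0.555, 0.259, 0.059])]
```

View pics/w6z.png

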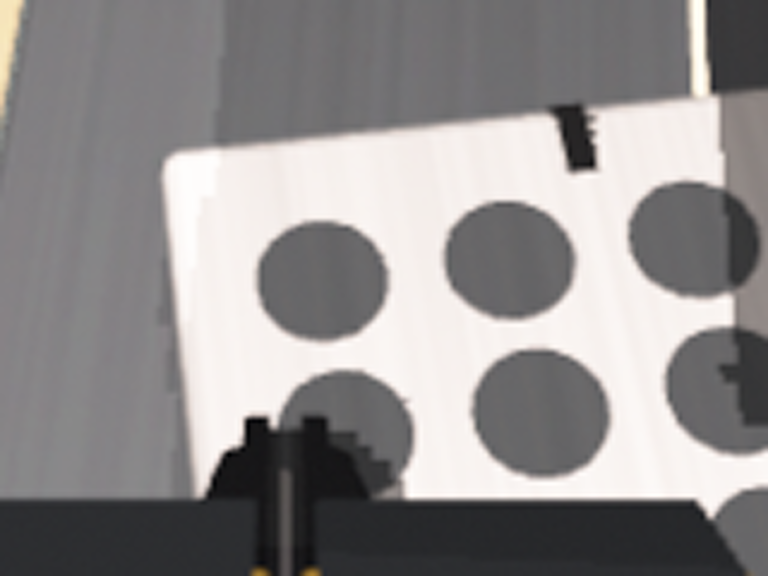

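View pics/s6.png

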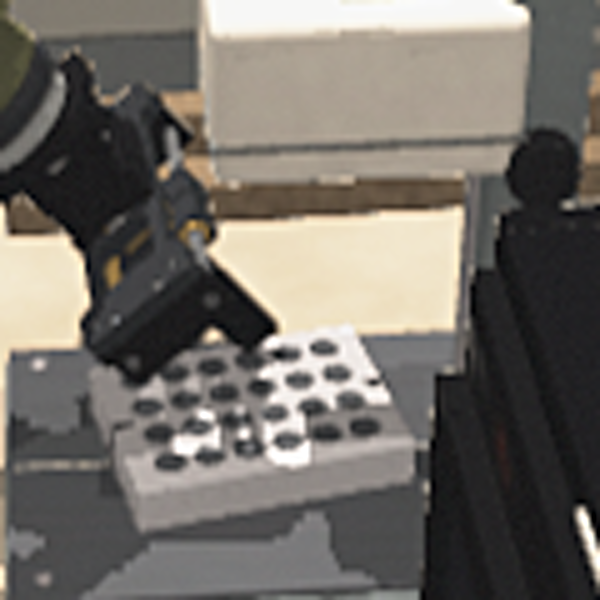

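```bash
python3 - <<'E'
from h import *
p,R,s=cur(); c=cam('side'); P=cloud(c); print(proj(c,p), proj(c,p-R.apply([0,0,.03])), proj(c,p-R.apply([0,0,.078])))
# points of gripper in tool frame
m=(P[...,2]>.066)&(P[...,0]>.45)&(P[...,0]<.62)&(P[...,1]>.15)&(P[...,1]<.36)&(P[...,2]<.2)
img=c['img'].max(2)<90; m&=img
q=R.inv().apply(P[m]-p); v,u=np.nonzero(m)
k=np.argsort(-q[:,2])[:25]
for i in k: print(u[i],v[i],q[i],P[v[i],u[i]])
w=wcam(); P=cloud(w); m=(P[...,2]>.064)&(P[...,0]>.45)
q=R.inv().apply(P[m]-p); q=q[(abs(q[:,1])<.02)&(abs(q[:,0])<.05)]; k=np.argsort(-q[:,2])[:15]; print(q[k])
E
```

```text
[327.4061 191.8549] [320.4656 185.7155] [308.9415 175.5215]
321 188 [-0.0025  0.004  -0.0258] [0.5431 0.2703 0.0666]
324 186 [ 0.0081  0.0058 -0.0261] [0.5511 0.269  0.0737]
321 189 [-0.0029  0.0088 -0.0265] [0.5426 0.2655 0.0668]
324 184 [ 0.01   -0.0009 -0.0267] [0.5518 0.2757 0.0753]
321 187 [-0.0005  0.0034 -0.028 ] [0.5432 0.2709 0.0695]
322 186 [ 0.0033  0.0028 -0.0281] [0.546  0.2717 0.072 ]
323 186 [ 0.0065  0.0067 -0.0287] [0.5483 0.2679 0.0746]
320 188 [-0.0037  0.0058 -0.029 ] [0.5402 0.2683 0.0683]
322 187 [ 0.0031  0.0084 -0.0293] [0.5454 0.2661 0.0729]
324 185 [ 0.011   0.0081 -0.0302] [0.5508 0.2667 0.0786]
323 185 [ 0.0086  0.0065 -0.0311] [0.5483 0.2681 0.0778]
321 186 [ 0.0022  0.005  -0.0316] [0.543  0.2693 0.074 ]
318 189 [-0.0089  0.0079 -0.0318] [0.5345 0.266  0.0671]
319 188 [-0.0049  0.0077 -0.0323] [0.5373 0.2663 0.07  ]
323 183 [ 0.0111  0.0014 -0.0328] [0.5488 0.2732 0.0807]
320 187 [-0.0004  0.009  -0.0337] [0.5398 0.2651 0.074 ]
321 185 [ 0.0047  0.0061 -0.0348] [0.5429 0.2682 0.0781]
318 188 [-0.0063  0.009  -0.0352] [0.5344 0.2648 0.0713]
323 184 [ 0.0118  0.0095 -0.0357] [0.5479 0.265  0.0833]
322 185 [ 0.0081  0.0105 -0.0357] [0.5451 0.264  0.081 ]
317 188 [-0.0089  0.0072 -0.036 ] [0.5319 0.2665 0.0703]
320 186 [ 0.0016  0.0088 -0.0361] [0.5399 0.2653 0.0771]
320 185 [ 0.0025  0.0053 -0.0363] [0.5402 0.2689 0.0778]
322 184 [ 0.0095  0.0083 -0.0368] [0.5453 0.2661 0.0827]
319 187 [-0.0015  0.0114 -0.0373] [0.5369 0.2626 0.076 ]
[[ 0.0111 -0.0019 -0.0214]
 [ 0.0111 -0.003  -0.0216]
 [ 0.01    0.0002 -0.0217]
 [ 0.0112 -0.0008 -0.0219]
 [ 0.0113  0.0051 -0.022 ]
 [ 0.0115  0.0034 -0.0225]
 [ 0.0098  0.0002 -0.0225]
 [ 0.0115 -0.0003 -0.0228]
 [ 0.0115  0.0045 -0.0228]
 [ 0.0104  0.0029 -0.0228]
 [ 0.0099  0.0008 -0.0228]
 [ 0.0104  0.0008 -0.0229]
 [ 0.0116  0.004  -0.0229]
 [ 0.0117 -0.0024 -0.0231]
 [ 0.01    0.0013 -0.0232]]
```

servo_tool --slide '[[0, 0, -0.015], [0, 0, -0.015], [0, -0.015, -0.01], [0, -0.02, 0]]' --dr '[[0, 0, 0], [0, 0, 0], [0, 0, 0], [0, 0, 0]]' --gripper '[-1, -1, -1, -1]'

```text
time_s: 10.38
tcp_pos: [0.532, 0.3074, 0.0772]
tcp_rot: [180.0, -39.9, 3.0]
ft_force: [-0.9, 0.0, 1.6]
finger_gap: 0.0004
```

```bash
python3 - <<'E'
from h import *
p,R,s=cur(); print(p,s['ft_force'],s['finger_gap']); c=cam('side'); P=cloud(c); print(proj(c,p), proj(c,p-R.apply([0,0,.02])), proj(c,p-R.apply([0,0,.078])))
m=(P[...,2]>.066)&(P[...,0]>.40)&(P[...,0]<.62)&(P[...,1]>.24)&(P[...,1]<.40)&(P[...,2]<.3)
q=R.inv().apply(P[m]-p); q=q[abs(q[:,1])<.02]
k=np.argsort(-q[:,2])[:300:12]; print(q[k])
i=c['img'][120:240,270:390]; cv2.imwrite('pics/s7.png',cv2.resize(i,None,fx=5,fy=5,interpolation=cv2.INTER_CUBIC)[:600])
w=wcam('w7'); P=cloud(w); m=(P[...,2]>.066)&(P[...,0]>.45)
q=R.inv().apply(P[m]-p); q=q[(abs(q[:,1])<.02)&(abs(q[:,0])<.05)]; k=np.argsort(-q[:,2])[:5]; print(q[k])
E
```

```text
[0.532  0.3074 0.0772] [-0.9467  0.0438  1.5622] 0.0003761847579604769
[315.5667 177.1619] [310.8723 172.9265] [296.7466 160.1818]
[[-0.0063  0.005  -0.0216]
 [ 0.0081  0.0054 -0.0258]
 [ 0.0049  0.0073 -0.031 ]
 [-0.0056  0.0112 -0.0363]
 [-0.0089  0.0064 -0.0397]
 [-0.0084  0.0072 -0.0446]
 [ 0.0081  0.0151 -0.0487]
 [ 0.0011  0.0111 -0.0521]
 [ 0.0048  0.0096 -0.056 ]
 [ 0.0105 -0.0053 -0.0677]
 [ 0.0337 -0.0104 -0.1088]
 [ 0.0344 -0.0155 -0.1165]
 [ 0.0345 -0.0091 -0.1216]
 [-0.0028  0.0119 -0.1226]
 [ 0.0235  0.0048 -0.1234]
 [ 0.0312  0.0051 -0.1243]
 [ 0.0212  0.0155 -0.1265]
 [ 0.0241 -0.001  -0.1346]
 [-0.0246  0.0178 -0.1415]
 [-0.0095  0.0173 -0.1425]
 [ 0.0032  0.0094 -0.1437]
 [-0.0174  0.016  -0.1451]
 [ 0.022   0.0155 -0.1462]
 [ 0.0171  0.0174 -0.1486]
 [ 0.0214  0.019  -0.1497]]
[[ 0.0104  0.0003 -0.0214]
 [ 0.0104 -0.0019 -0.0214]
 [ 0.0105 -0.0014 -0.0217]
 [ 0.0118  0.0029 -0.0222]
 [ 0.0118 -0.0051 -0.0222]]
```

View pics/s7.png

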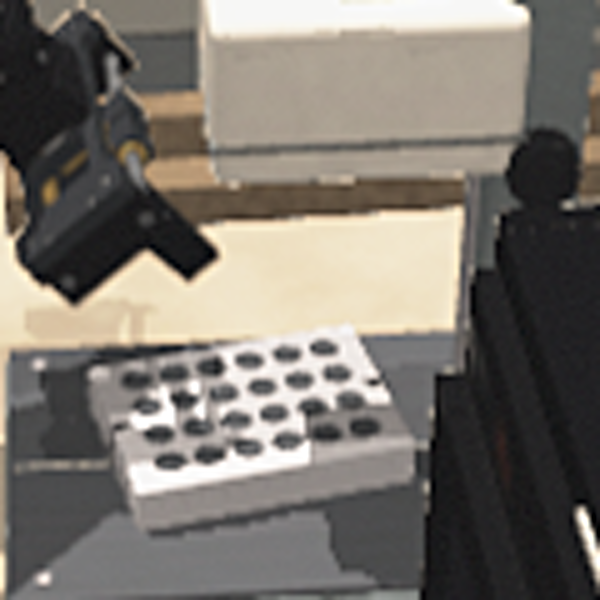

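```bash
python3 - <<'E'
import h; from h import *
rows([(np.array([.535,.311,.062]),Rt(38,2),2),(np.array([.560,.308,.030]),Rt(38,2),3)],-1)
j=cur()[2]['joints']
for q in ([.560,.308,.030],[.56,.275,.03]): j,e=ik(np.array(q),Rt(38,2),j); print(j,e)
E
```

```text
{"slide": [[-0.0037, -0.001, 0.0067], [-0.0036, -0.0011, 0.0068], [-0.0, 0.0013, 0.0135], [-0.0001, 0.0013, 0.0135], [-0.0, 0.0013, 0.0135]] 
"dr": [[-0.006, -0.017, 0.008], [-0.006, -0.017, 0.008], [-0.0, 0.0, -0.0], [-0.0, 0.0, -0.0], [-0.0, 0.0, -0.0]] 
"gripper": [-1, -1, -1, -1, -1] } max 0.0135 0.017
[ 32.9047  -1.5863 127.7639 -44.2806  26.9307 156.2584] 2.731148640577885e-13
[ 29.3982  -4.2751 130.3247 -41.9279  25.0869 151.3418] 8.881784197001252e-15
```

servo_tool --slide '[[-0.0037, -0.001, 0.0067], [-0.0036, -0.001, 0.0068], [0, 0.0013, 0.0135], [0, 0.0013, 0.0135], [0, 0.0013, 0.0135], [0, 0.004, 0], [0, 0.004, 0], [0, 0.004, 0], [0, 0, 0]]' --dr '[[-0.006, -0.017, 0.008], [-0.006, -0.017, 0.008], [0, 0, 0], [0, 0, 0], [0, 0, 0], [0, 0, 0], [0, 0, 0], [0, 0, 0], [0, 0, 0]]' --gripper '[-1, -1, -1, -1, -1, -1, -1, -1, -1]'

```text
time_s: 11.6
tcp_pos: [0.5619, 0.2959, 0.0323]
tcp_rot: [-179.8, -38.2, 1.8]
ft_force: [-0.3, 0.7, 0.8]
finger_gap: 0.0006
```

```bash
python3 - <<'E'
from h import *
p,R,s=cur(); print(s['time_s'],p,s['tcp_rot'],s['ft_force'],s['joints']); 
c=wcam('w8'); i=c['img'][160:300,260:420]; cv2.imwrite('pics/w8z.png',cv2.resize(i,None,fx=4,fy=4,interpolation=cv2.INTER_CUBIC))
E
```

```text
11.6 [0.5619 0.2959 0.0323] [-179.7705  -38.175     1.8096] [-0.3459  0.6716  0.7909] [ 31.5019  -0.6137 126.8498 -43.8086  25.9271 154.8993]
```

View pics/w8z.png

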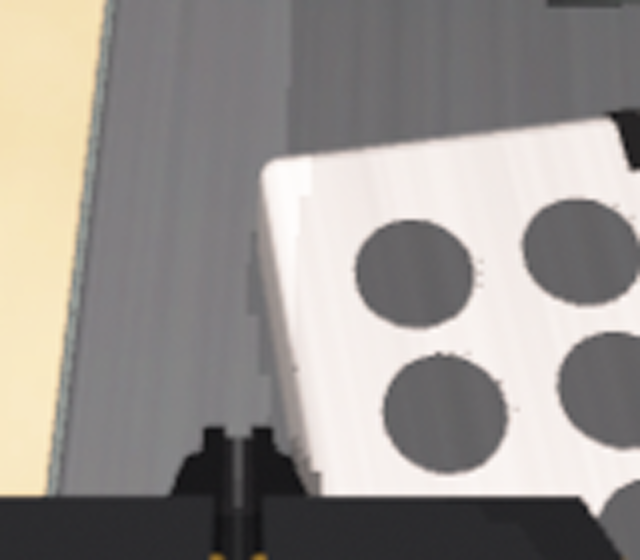

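servo_tool --slide '[[0, 0.002, 0], [0, 0.002, 0], [0, 0.002, 0], [0, 0.002, 0], [0, 0.002, 0], [0, 0.002, 0], [0, 0.002, 0], [0, 0.002, 0], [0, 0, 0]]' --dr '[[0, 0, 0], [0, 0, 0], [0, 0, 0], [0, 0, 0], [0, 0, 0], [0, 0, 0], [0, 0, 0], [0, 0, 0], [0, 0, 0]]' --gripper '[-1, -1, -1, -1, -1, -1, -1, -1, -1]'

```text
time_s: 12.78
tcp_pos: [0.5625, 0.2798, 0.0319]
tcp_rot: [-179.8, -38.1, 1.8]
ft_force: [-0.2, 1.8, 0.4]
finger_gap: 0.0004
```

```bash
python3 - <<'E'
from h import *
p,R,s=cur(); print(s['time_s'],p,s['tcp_rot'],s['ft_force']); 
c=wcam('w9'); i=c['img'][140:300,260:480]; cv2.imwrite('pics/w9z.png',cv2.resize(i,None,fx=3.5,fy=3.5,interpolation=cv2.INTER_CUBIC))
E
```

```text
12.775 [0.5625 0.2798 0.0319] [-179.8083  -38.1434    1.8304] [-0.2486  1.8253  0.3526]
```

View pics/w9z.png

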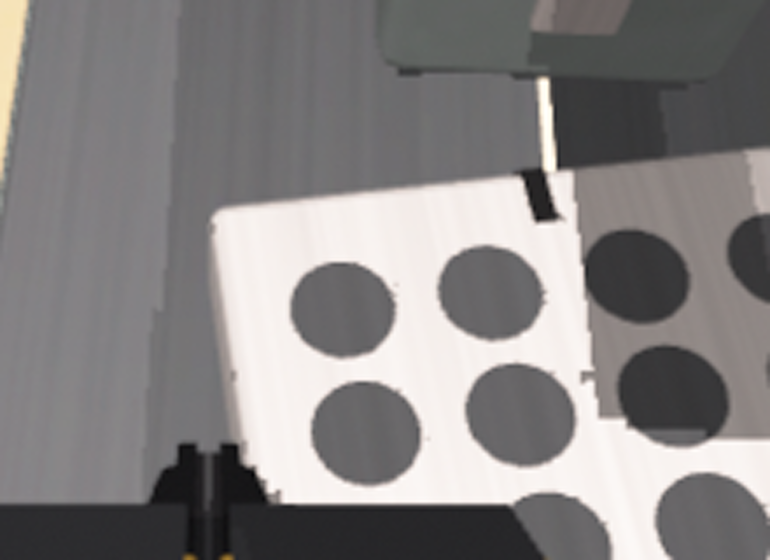

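```bash
cat >> h.py <<'E'
def scr(c,grv,cr,crl,l1,line,sc,off):
    f=lambda q:np.array(off)+np.array(q)/sc
    g=toworld(c,f(grv),plane=.058); a=toworld(c,f(cr),plane=.058); b=toworld(c,f(crl),plane=.058); l=toworld(c,f(line),plane=.03)
    e=a-b; print('groove',g,'end yaw %.2f'%np.degrees(np.arctan2(-e[0],e[1])),'line y at groove %.4f'%(l[1]-(g[0]-l[0])*.0236),'off mm %.1f'%(1000*(g[1]-l[1]+(g[0]-l[0])*.0236)))
E
python3 - <<'E'
from h import *
c=wcam(); scr(c,(532,172),(225,207),(760,150),None,(550,150),3.5,(260,140))
E
```

```text
groove [0.6073 0.2251 0.058 ] end yaw 8.87 line y at groove 0.2133 off mm 11.9
```

```bash
python3 - <<'E'
import h; from h import *
rows([(np.array([.5625,.292,.032]),Rt(38,2),1),(np.array([.505,.295,.105]),Rt(38,2),3),(np.array([.435,.20,.14]),Rt(34,2),3),(np.array([.444,.12,.124]),Rt(30,3),3),(np.array([.4985,.123,.029]),Rt(30,3),4)],-1)
j=cur()[2]['joints']
for q in ([.444,.12,.124],[.4985,.123,.029],[.4985,.17,.029]): j,e=ik(np.array(q),Rt(30,3),j); print(j,e)
E
```

```text
{"slide": [[0.0004, -0.0121, 0.0002], [-0.0001, -0.0017, -0.031], [-0.0, -0.0017, -0.0309], [-0.0001, -0.0017, -0.031], [-0.0121, 0.0308, -0.0242], [-0.0126, 0.0309, -0.024], [-0.0131, 0.0308, -0.0236], [-0.0013, 0.0268, 0.0056], [-0.0013, 0.0267, 0.0055], [-0.0013, 0.0268, 0.0054], [-0.0, -0.0, 0.0274], [-0.0001, -0.0001, 0.0274]] 
"dr": [[-0.001, -0.002, -0.002], [-0.0, -0.0, -0.0], [-0.0, -0.0, -0.0], [-0.0, -0.0, -0.0], [-0.0, -0.023, -0.0], [-0.0, -0.024, -0.0], [-0.0, -0.023, -0.0], [0.003, -0.023, -0.005], [0.003, -0.024, -0.005], [0.003, -0.023, -0.005], [-0.0, -0.0, 0.0], [-0.0, -0.0, 0.0]] 
"gripper": [-1, -1, -1, -1, -1, -1, -1, -1, -1, -1, -1, -1] } max 0.031 0.024
{"slide": [[-0.0, 0.0, 0.0274], [-0.0001, -0.0, 0.0274]] 
"dr": [[-0.0, -0.0, 0.0], [-0.0, -0.0, 0.0]] 
"gripper": [-1, -1] } max 0.0274 0.0
[ 11.2478 -38.3611 141.6961  -5.6228  47.0601 100.9921] 1.1334460719167674e-10
[ 10.0143 -21.1205 141.1798  -6.9489  30.3105 102.0886] 1.6341095143701523e-14
[ 17.181  -18.087  139.0349 -13.9414  30.5584 114.4097] 9.5779699275933e-13
```

servo_tool --slide '[[0, -0.012, 0], [0, -0.0017, -0.031], [0, -0.0017, -0.031], [0, -0.0017, -0.031], [-0.012, 0.031, -0.024], [-0.0126, 0.031, -0.024], [-0.013, 0.031, -0.0236], [-0.0013, 0.027, 0.0055], [-0.0013, 0.027, 0.0055], [-0.0013, 0.027, 0.0055]]' --dr '[[0, 0, 0], [0, 0, 0], [0, 0, 0], [0, 0, 0], [0, -0.023, 0], [0, -0.024, 0], [0, -0.023, 0], [0.003, -0.023, -0.005], [0.003, -0.024, -0.005], [0.003, -0.023, -0.005]]' --gripper '[-1, -1, -1, -1, -1, -1, -1, -1, -1, -1]'

```text
time_s: 14.12
tcp_pos: [0.4432, 0.1182, 0.1232]
tcp_rot: [-179.9, -30.0, 2.9]
ft_force: [0.6, 1.1, -1.4]
finger_gap: 0.0006
```

```bash
python3 - <<'E'
import h; from h import *
p,R,s=cur(); print(s['time_s'],p,s['tcp_rot'],s['ft_force']); 
c=wcam('w10')
try: meas(c)
except Exception as e: print(e)
rows([(np.array([.4985,.123,.029]),Rt(30,3),4)],-1)
E
```

```text
14.125 [0.4432 0.1182 0.1232] [-179.8556  -30.048     2.9308] [ 0.6125  1.0572 -1.3807]
block [534.04   213.0782] (151.44447326660156, 109.8717041015625) yaw 9.06 line yaw -0.46 y(ctr) 214.6 269 421.3416423002123 647.16250240693
front [459.9767 201.2621] off -13.9
back [608.1034 224.8944] off 10.9
{"slide": [[0.0003, -0.0011, 0.0272], [0.0003, -0.0011, 0.0272], [0.0003, -0.0011, 0.0272], [0.0003, -0.0011, 0.0271]] 
"dr": [[0.0, 0.0, -0.001], [0.0, 0.0, -0.0], [0.001, 0.0, -0.001], [-0.0, 0.001, -0.001]] 
"gripper": [-1, -1, -1, -1] } max 0.0272 0.001
```

View pics/w10.png

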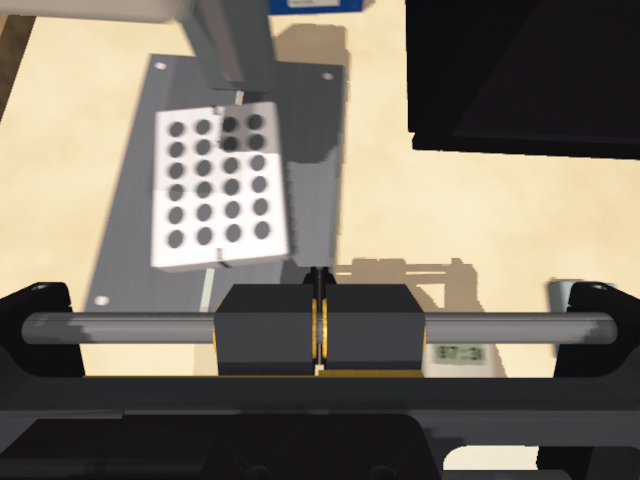

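servo_tool --slide '[[0, -0.001, 0.0272], [0, -0.001, 0.0272], [0, -0.001, 0.0272], [0, -0.001, 0.0272], [0, -0.004, 0], [0, -0.004, 0], [0, -0.004, 0], [0, 0, 0]]' --dr '[[0, 0, 0], [0, 0, 0], [0, 0, 0], [0, 0, 0], [0, 0, 0], [0, 0, 0], [0, 0, 0], [0, 0, 0]]' --gripper '[-1, -1, -1, -1, -1, -1, -1, -1]'

```text
time_s: 15.18
tcp_pos: [0.4977, 0.1384, 0.0306]
tcp_rot: [-179.8, -30.2, 2.9]
ft_force: [0.2, 0.7, -0.6]
finger_gap: 0.0003
```

```bash
python3 - <<'E'
import h; from h import *
p,R,s=cur(); print(s['time_s'],p,s['tcp_rot'],s['ft_force'],s['joints']); 
c=wcam('w11')
try: meas(c)
except Exception as e: print(e)
E
```

```text
15.175 [0.4977 0.1384 0.0306] [-179.8236  -30.2387    2.9296] [ 0.1871  0.6908 -0.6486] [ 12.3616 -18.7573 139.5102  -9.2489  29.6426 106.2208]
block [538.2806 214.1434] (143.5017852783203, 110.26107025146484) yaw 9.07 line yaw -1.37 y(ctr) 216.1 132 435.4761350491656 648.1291240601865
front [464.2182 202.3214] off -15.6
back [612.343  225.9653] off 11.6
```

View pics/w11.png

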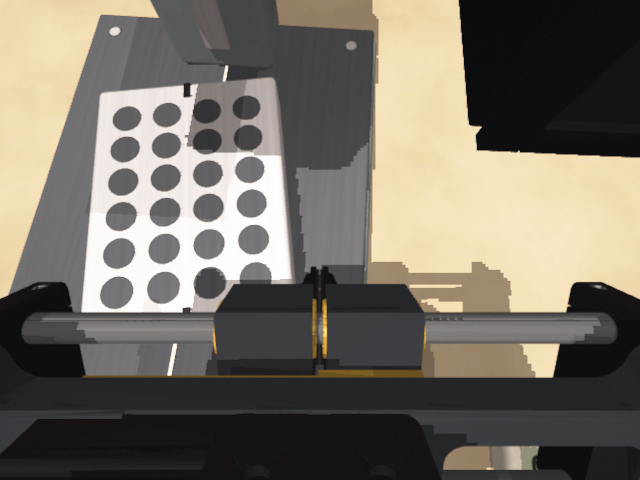

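servo_tool --slide '[[0, -0.0025, 0], [0, -0.0025, 0], [0, -0.0025, 0], [0, -0.0025, 0], [0, -0.0025, 0], [0, -0.0025, 0], [0, -0.0025, 0], [0, -0.0025, 0], [0, -0.0025, 0], [0, -0.0025, 0], [0, 0, 0]]' --dr '[[0, 0, 0], [0, 0, 0], [0, 0, 0], [0, 0, 0], [0, 0, 0], [0, 0, 0], [0, 0, 0], [0, 0, 0], [0, 0, 0], [0, 0, 0], [0, 0, 0]]' --gripper '[-1, -1, -1, -1, -1, -1, -1, -1, -1, -1, -1]'

```text
time_s: 16.6
tcp_pos: [0.4959, 0.1631, 0.0293]
tcp_rot: [-179.8, -30.1, 2.9]
ft_force: [-1.3, -1.8, 1.6]
finger_gap: 0.0004
```

```bash
python3 - <<'E'
import h; from h import *
p,R,s=cur(); print(s['time_s'],p,s['tcp_rot'],s['ft_force']); 
c=wcam('w12')
try: meas(c)
except Exception as e: print(e)
E
```

```text
16.6 [0.4959 0.1631 0.0293] [-179.8148  -30.1271    2.8955] [-1.2573 -1.7781  1.6489]
block [542.0852 219.0268] (148.8981475830078, 124.09703826904297) yaw 2.83 line yaw -1.22 y(ctr) 215.7 41 434.9620959265924 648.9239287910038
front [467.1765 215.3284] off -2.0
back [616.994  222.7253] off 8.6
```

View pics/w12.png

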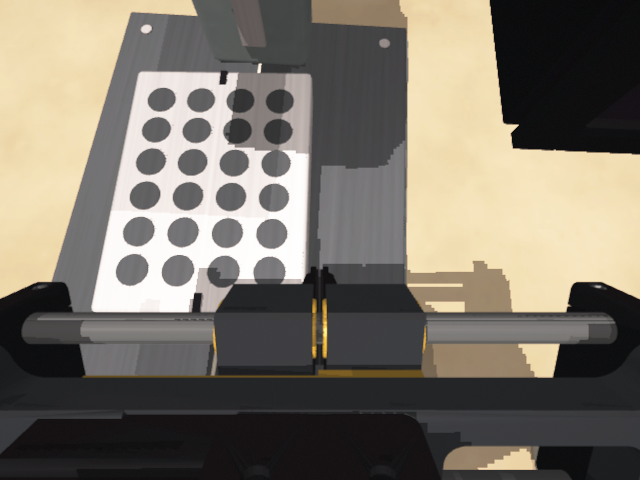

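```bash
cat >> h.py <<'E'
def pts(c,back,front,line):
    b=toworld(c,back,plane=.058);f=toworld(c,front,plane=.058);l=toworld(c,line,plane=.03)
    g=lambda x:l[1]-(x-l[0])*.0225
    print(b,f,'yaw %.2f'%np.degrees(np.arctan2(b[1]-f[1],b[0]-f[0])),'off back %.1f front %.1f'%(1e3*(b[1]-g(b[0])),1e3*(f[1]-g(f[0]))))
E
python3 - <<'E'
from h import *
c=wcam()
cv2.imwrite('pics/w12a.png',cv2.resize(c['img'][55:115,190:300],None,fx=7,fy=7,interpolation=cv2.INTER_CUBIC))
cv2.imwrite('pics/w12b.png',cv2.resize(c['img'][275:335,150:260],None,fx=7,fy=7,interpolation=cv2.INTER_CUBIC))
E
```

```text
(no output)
```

View pics/w12a.png

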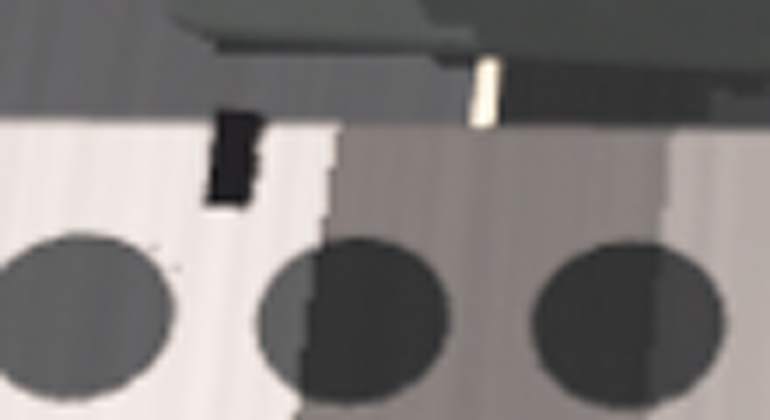

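View pics/w12b.png

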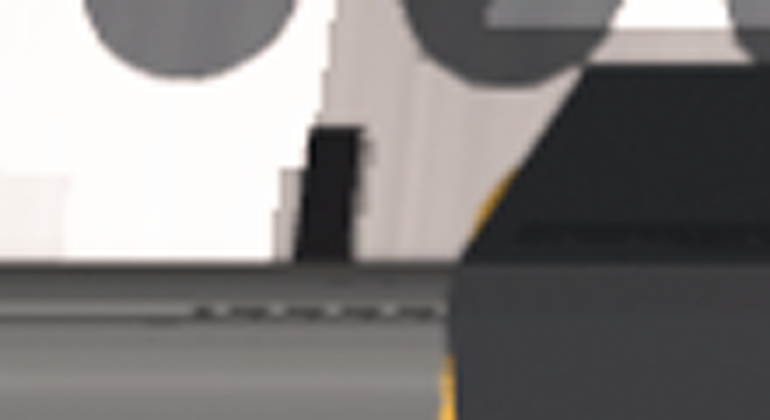

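```bash
python3 - <<'E'
from h import *
c=wcam(); pts(c,(224,71.9),(196.3,312),(259.3,68.6)); pts(c,(224,71.9),(198.1,293.6),(259.3,68.6))
E
```

```text
[0.6147 0.2274 0.058 ] [0.4675 0.2225 0.058 ] yaw 1.89 off back 13.7 front 5.5
[0.6147 0.2274 0.058 ] [0.4768 0.223  0.058 ] yaw 1.83 off back 13.7 front 6.2
```

servo_tool --slide '[[0, -0.0025, 0], [0, -0.0025, 0], [0, 0, 0], [0, 0.006, 0], [0, 0.01, -0.025], [0, 0.005, -0.03], [0, 0, -0.03], [0, 0, -0.03]]' --dr '[[0, 0, 0], [0, 0, 0], [0, 0, 0], [0, 0, 0], [0, 0, 0], [0, 0, 0], [0, 0, 0], [0, 0, 0]]' --gripper '[-1, -1, -1, -1, -1, -1, -1, -1]'

```text
time_s: 17.75
tcp_pos: [0.4388, 0.1434, 0.1296]
tcp_rot: [-179.8, -30.2, 2.9]
ft_force: [0.6, -0.1, 0.3]
finger_gap: 0.0003
```

```bash
python3 - <<'E'
import h; from h import *
p,R,s=cur(); print(s['time_s'],p,s['tcp_rot'],s['ft_force']); 
c=wcam('w13')
try: meas(c)
except Exception as e: print(e)
E
```

```text
17.75 [0.4388 0.1434 0.1296] [-179.7872  -30.1625    2.8565] [ 0.5788 -0.0905  0.2687]
block [541.676  226.9534] (109.77104187011719, 150.2693328857422) yaw -0.11 line yaw -1.40 y(ctr) 216.6 200 417.4741677606974 648.6023268249146
front [466.6761 227.093 ] off 8.7
back [616.6758 226.8139] off 12.1
```

View pics/w13.png

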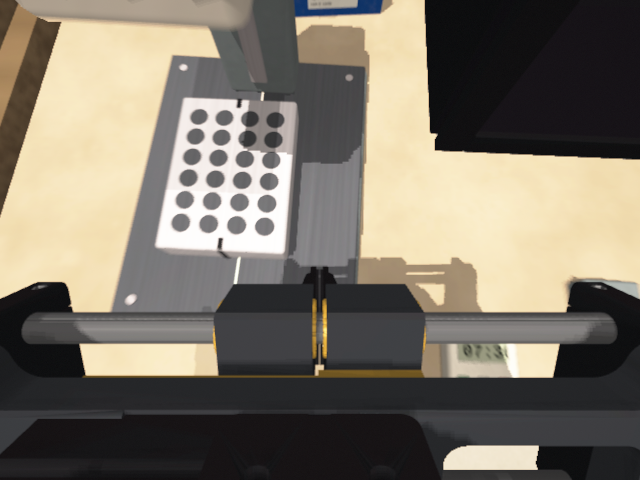

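```bash
python3 - <<'E'
import h; from h import *
rows([(np.array([.43,.22,.15]),Rt(33,0),3),(np.array([.498,.305,.118]),Rt(36,-3),4),(np.array([.5615,.303,.031]),Rt(36,-3),4)],-1)
j=cur()[2]['joints']
for q in ([.43,.22,.15],[.498,.305,.118],[.5615,.303,.031],[.5615,.272,.031]): j,e=ik(np.array(q),Rt(36,-3),j); print(j,e)
E
```

```text
{"slide": [[0.0009, -0.0254, -0.0055], [0.0006, -0.0254, -0.0057], [0.0003, -0.0254, -0.006], [0.0099, -0.0212, 0.016], [0.0095, -0.0215, 0.0159], [0.009, -0.0217, 0.0159], [0.0086, -0.0219, 0.0158], [0.0001, -0.0003, 0.0269], [0.0001, -0.0004, 0.027], [0.0, -0.0003, 0.0269], [0.0001, -0.0003, 0.0269]] 
"dr": [[-0.011, 0.014, 0.014], [-0.01, 0.015, 0.014], [-0.011, 0.014, 0.014], [-0.007, 0.013, 0.011], [-0.008, 0.013, 0.011], [-0.007, 0.013, 0.01], [-0.007, 0.013, 0.011], [-0.0, 0.0, 0.0], [-0.0, 0.0, 0.0], [-0.0, 0.0, 0.0], [-0.0, 0.0, 0.0]] 
"gripper": [-1, -1, -1, -1, -1, -1, -1, -1, -1, -1, -1] } max 0.027 0.015
[ 33.8859 -33.2995 138.1335 -28.0657  48.5792 140.6926] 3.694767256902376e-12
[ 38.1496 -13.509  127.8444 -34.8847  42.5532 152.4449] 5.551115123125783e-15
[ 33.3669  -0.315  125.6188 -42.0274  31.372  158.3624] 9.992007221626409e-15
[ 30.2041  -2.8139 128.0549 -40.4935  29.7156 154.4612] 6.439159039414894e-10
```

servo_tool --slide '[[0.001, -0.0254, -0.0055], [0.0006, -0.0254, -0.0057], [0.0003, -0.0254, -0.006], [0.01, -0.0212, 0.016], [0.0095, -0.0215, 0.016], [0.009, -0.0217, 0.016], [0.0086, -0.022, 0.016], [0, 0, 0.027], [0, 0, 0.027], [0, 0, 0.027], [0, 0, 0.027], [0, 0.005, 0]]' --dr '[[-0.011, 0.014, 0.014], [-0.01, 0.015, 0.014], [-0.011, 0.014, 0.014], [-0.007, 0.013, 0.011], [-0.008, 0.013, 0.011], [-0.007, 0.013, 0.01], [-0.007, 0.013, 0.011], [0, 0, 0], [0, 0, 0], [0, 0, 0], [0, 0, 0], [0, 0, 0]]' --gripper '[-1, -1, -1, -1, -1, -1, -1, -1, -1, -1, -1, -1]'

```text
time_s: 19.3
tcp_pos: [0.5593, 0.2948, 0.0207]
tcp_rot: [179.7, -35.3, -2.8]
ft_force: [0.5, -1.0, 0.4]
finger_gap: 0.0006
```

```bash
python3 - <<'E'
import h; from h import *
p,R,s=cur(); print(s['time_s'],p,s['tcp_rot'],s['ft_force']); 
c=wcam('w14')
E
```

```text
19.3 [0.5593 0.2948 0.0207] [179.6533 -35.3461  -2.8253] [ 0.5489 -1.0432  0.4121]
```

View pics/w14.png

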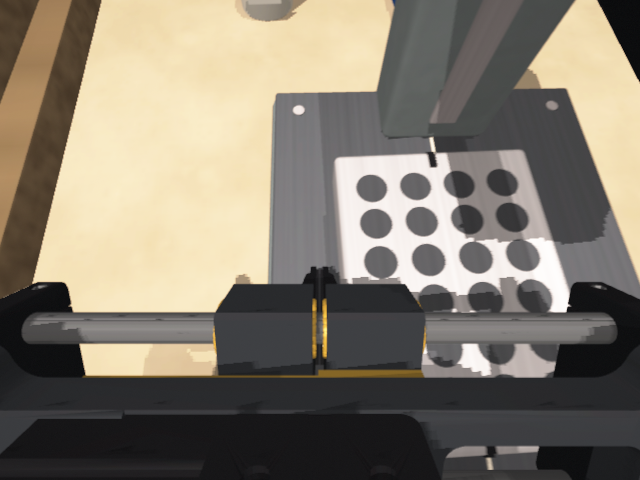

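servo_tool --slide '[[0.0046, 0, -0.0065], [0, 0.003, 0], [0, 0.003, 0], [0, 0.002, 0], [0, 0.002, 0], [0, 0.002, 0], [0, 0.002, 0], [0, 0.0015, 0], [0, 0, 0]]' --dr '[[0, 0, 0], [0, 0, 0], [0, 0, 0], [0, 0, 0], [0, 0, 0], [0, 0, 0], [0, 0, 0], [0, 0, 0], [0, 0, 0]]' --gripper '[-1, -1, -1, -1, -1, -1, -1, -1, -1]'

```text
time_s: 20.48
tcp_pos: [0.5599, 0.2812, 0.0329]
tcp_rot: [179.9, -35.7, -2.9]
ft_force: [-0.6, 3.9, 4.8]
finger_gap: 0.0005
```

```bash
python3 - <<'E'
import h; from h import *
p,R,s=cur(); print(s['time_s'],p,s['tcp_rot'],s['ft_force']); 
c=wcam('w15'); i=c['img'][120:290,290:580]; cv2.imwrite('pics/w15z.png',cv2.resize(i,None,fx=2.7,fy=2.7,interpolation=cv2.INTER_CUBIC))
E
```

```text
20.475 [0.5599 0.2812 0.0329] [179.8993 -35.6821  -2.901 ] [-0.5894  3.8618  4.7815]
```

View pics/w15z.png

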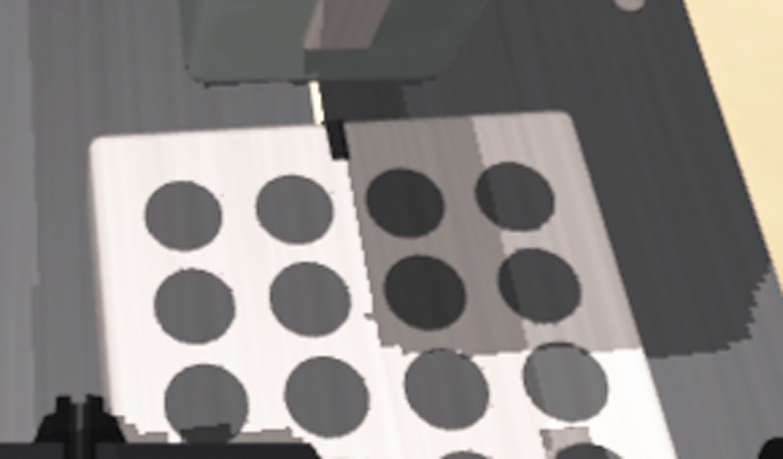

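```bash
python3 - <<'E'
from h import *
c=wcam(); scr(c,(334,122),(100,137),(560,113),None,(318,105),2.7,(290,120))
p,R,s=cur(); print(s['ft_force'],s['wrist_torque'])
c=cam('side'); i=c['img'][120:240,270:390]; cv2.imwrite('pics/s15.png',cv2.resize(i,None,fx=5,fy=5,interpolation=cv2.INTER_CUBIC)[:600])
E
```

```text
groove [0.6172 0.2195 0.058 ] end yaw 0.58 line y at groove 0.2131 off mm 6.4
[0.2375 4.7839 5.0995] [0.6357 0.0584 0.4949]
```

View pics/s15.png

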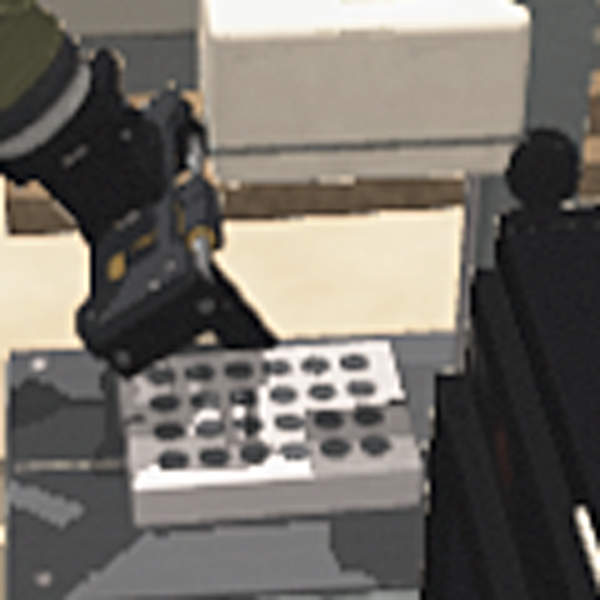

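```bash
python3 - <<'E'
from h import *
p,R,s=cur(); c=cam('side'); P=cloud(c)
m=(P[...,2]>.06)&(P[...,0]>.40)&(P[...,0]<.60)&(P[...,1]>.10)&(P[...,1]<.40)&(P[...,2]<.2)&(c['img'].max(2)<110)
q=R.inv().apply(P[m]-p); W=P[m]
for z0 in np.arange(-.11,-.01,.01):
    k=(q[:,2]>z0)&(q[:,2]<=z0+.01)
    if k.sum(): i=np.nonzero(k)[0]; print(round(z0,3),k.sum(),'xmin',q[i,0].min().round(4),'y',q[i,1].min().round(3),q[i,1].max().round(3),'worldz min',W[i,2].min().round(4))
E
```

```text
-0.11 103 xmin -0.0341 y -0.077 0.089 worldz min 0.0985
-0.1 4 xmin -0.0221 y 0.08 0.081 worldz min 0.101
-0.09 3 xmin 0.0105 y -0.008 0.014 worldz min 0.105
-0.08 11 xmin -0.0532 y -0.007 0.07 worldz min 0.06
-0.07 17 xmin -0.0422 y -0.002 0.11 worldz min 0.06
-0.06 28 xmin -0.0344 y 0.002 0.109 worldz min 0.0601
-0.05 30 xmin -0.0221 y -0.002 0.056 worldz min 0.0603
-0.04 22 xmin -0.007 y 0.005 0.108 worldz min 0.0602
-0.03 7 xmin 0.0068 y -0.004 0.08 worldz min 0.0601
-0.02 6 xmin 0.0276 y 0.045 0.098 worldz min 0.06
```

servo_tool --slide '[[0, -0.003, 0], [-0.0025, 0, 0.0035], [0, 0.002, 0], [0, 0.002, 0], [0, 0.002, 0], [0, 0.002, 0], [0, 0, 0]]' --dr '[[0, 0, 0], [0, 0, 0], [0, 0, 0], [0, 0, 0], [0, 0, 0], [0, 0, 0], [0, 0, 0]]' --gripper '[-1, -1, -1, -1, -1, -1, -1]'

```text
time_s: 21.55
tcp_pos: [0.5588, 0.275, 0.0274]
tcp_rot: [179.8, -35.6, -2.9]
ft_force: [-0.4, 0.3, -0.1]
finger_gap: 0.0006
```

```bash
python3 - <<'E'
import h; from h import *
p,R,s=cur(); print(s['time_s'],p,s['tcp_rot'],s['ft_force']); 
c=wcam('w16'); i=c['img'][120:290,290:580]; cv2.imwrite('pics/w16z.png',cv2.resize(i,None,fx=2.7,fy=2.7,interpolation=cv2.INTER_CUBIC))
E
```

```text
21.55 [0.5588 0.275  0.0274] [179.7584 -35.5672  -2.8977] [-0.394   0.315  -0.1245]
```

View pics/w16z.png

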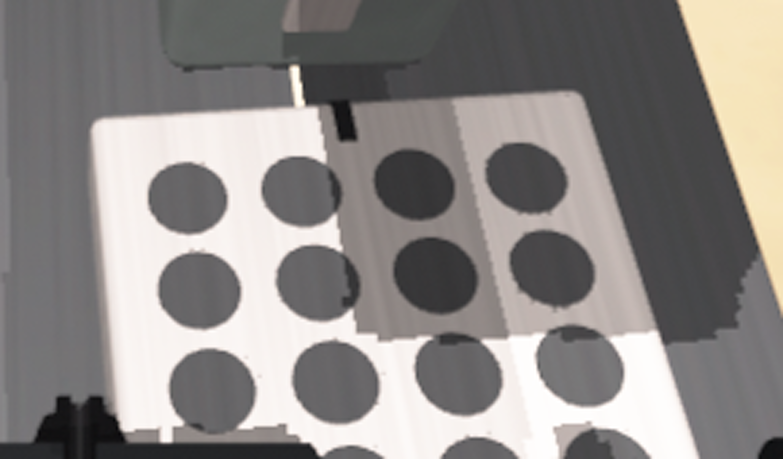

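```bash
python3 - <<'E'
from h import *
c=wcam(); scr(c,(342,102),(100,117),(570,92),None,(298,88),2.7,(290,120))
E
```

```text
groove [0.6176 0.2127 0.058 ] end yaw 0.68 line y at groove 0.2131 off mm -0.4
```

Retreat for a clean measurement.

```bash
python3 - <<'E'
import h; from h import *
rows([(np.array([.559,.29,.028]),Rt(36,-3),1),(np.array([.50,.293,.109]),Rt(36,-3),3),(np.array([.435,.235,.145]),Rt(32,-1),3)],-1)
E
```

```text
{"slide": [[-0.0003, -0.0149, -0.0008], [-0.0001, 0.0, -0.0334], [-0.0, 0.0001, -0.0334], [-0.0001, -0.0, -0.0334], [-0.0096, 0.0204, -0.0218], [-0.0104, 0.0202, -0.0218], [-0.011, 0.02, -0.0216]] 
"dr": [[0.003, 0.007, 0.002], [0.0, 0.0, -0.0], [0.0, 0.0, -0.0], [0.0, 0.0, -0.0], [0.007, -0.023, -0.01], [0.006, -0.023, -0.01], [0.007, -0.023, -0.009]] 
"gripper": [-1, -1, -1, -1, -1, -1, -1] } max 0.0334 0.023
```

servo_tool --slide '[[0, -0.015, 0], [0, 0, -0.0334], [0, 0, -0.0334], [0, 0, -0.0334], [-0.01, 0.02, -0.022], [-0.01, 0.02, -0.022], [-0.011, 0.02, -0.022], [0, 0, 0]]' --dr '[[0, 0, 0], [0, 0, 0], [0, 0, 0], [0, 0, 0], [0.007, -0.023, -0.01], [0.007, -0.023, -0.01], [0.007, -0.023, -0.01], [0, 0, 0]]' --gripper '[-1, -1, -1, -1, -1, -1, -1, -1]'

```text
time_s: 22.65
tcp_pos: [0.4369, 0.2368, 0.1485]
tcp_rot: [-180.0, -31.8, -1.0]
ft_force: [0.4, 0.5, 0.0]
finger_gap: 0.0004
```

```bash
python3 - <<'E'
import h; from h import *
p,R,s=cur(); print(s['time_s'],p,s['tcp_rot'],s['ft_force']); 
c=wcam('w17'); meas(c)
i=c['img'][70:270,200:440]; cv2.imwrite('pics/w17z.png',cv2.resize(i,None,fx=3,fy=3,interpolation=cv2.INTER_CUBIC))
E
```

```text
22.65 [0.4369 0.2368 0.1485] [-179.9704  -31.8438   -0.964 ] [0.3632 0.5049 0.0334]
block [542.8414 211.7039] (150.7104034423828, 110.25746154785156) yaw 0.76 line yaw -0.63 y(ctr) 216.1 46 455.8952014917495 648.3757769166565
front [467.8479 210.7142] off -6.2
back [617.8348 212.6936] off -2.5
```

View pics/w17z.png

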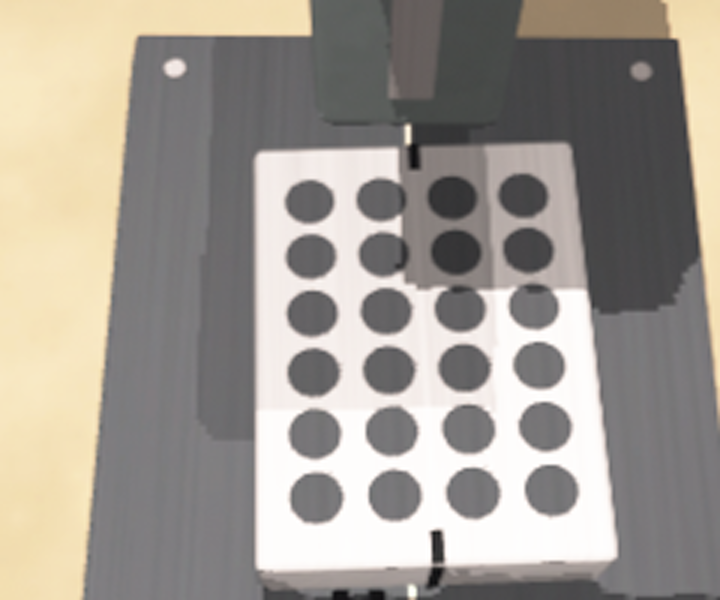

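```bash
python3 - <<'E'
from h import *
c=wcam()
lb=toworld(c,(336.4,114.3),plane=.03); lf=toworld(c,(337.3,267.0),plane=.03); b=toworld(c,(337.7,118.7),plane=.058); f=toworld(c,(345.5,258),plane=.058)
print(lb,lf,b,f, np.degrees(np.arctan2(lb[1]-lf[1],lb[0]-lf[0])))
g=lambda x: lf[1]+(x-lf[0])*(lb[1]-lf[1])/(lb[0]-lf[0])
print('front',f[1]-g(f[0]),'back',b[1]-g(b[0]))
E
```

```text
[0.6428 0.2125 0.03  ] [0.4665 0.2172 0.03  ] [0.6156 0.2134 0.058 ] [0.4684 0.2113 0.058 ] -1.5438684503176547
front -0.005865297928230234 back 0.00021427312915106578
```

```bash
python3 - <<'E'
import h; from h import *
rows([(np.array([.425,.13,.124]),Rt(30,4),4),(np.array([.4795,.134,.029]),Rt(30,4),4),(np.array([.4795,.145,.029]),Rt(30,4),3)],-1)
E
```

```text
{"slide": [[-0.0051, 0.0268, 0.0035], [-0.0056, 0.0267, 0.0033], [-0.006, 0.0266, 0.003], [-0.0066, 0.0266, 0.0028], [-0.0, -0.0001, 0.0274], [-0.0001, -0.0, 0.0274], [-0.0, -0.0001, 0.0274], [-0.0001, -0.0, 0.0274], [0.0002, -0.0037, 0.0001], [0.0003, -0.0036, 0.0001], [0.0002, -0.0037, 0.0001]] 
"dr": [[0.011, -0.007, -0.018], [0.012, -0.008, -0.018], [0.011, -0.007, -0.019], [0.011, -0.007, -0.018], [0.0, -0.0, 0.0], [0.0, -0.0, 0.0], [0.0, -0.0, 0.0], [0.0, -0.0, 0.0], [0.0, -0.0, 0.0], [0.0, -0.0, 0.0], [0.0, -0.0, 0.0]] 
"gripper": [-1, -1, -1, -1, -1, -1, -1, -1, -1, -1, -1] } max 0.0274 0.019
```

servo_tool --slide '[[-0.005, 0.0268, 0.0035], [-0.0056, 0.0268, 0.0033], [-0.006, 0.0268, 0.003], [-0.0066, 0.0268, 0.0028], [0, 0, 0.0274], [0, 0, 0.0274], [0, 0, 0.0274], [0, 0, 0.0274], [0, -0.0036, 0], [0, -0.0036, 0], [0, -0.0036, 0], [0, 0, 0]]' --dr '[[0.011, -0.007, -0.018], [0.011, -0.007, -0.018], [0.011, -0.007, -0.018], [0.011, -0.007, -0.018], [0, 0, 0], [0, 0, 0], [0, 0, 0], [0, 0, 0], [0, 0, 0], [0, 0, 0], [0, 0, 0], [0, 0, 0]]' --gripper '[-1, -1, -1, -1, -1, -1, -1, -1, -1, -1, -1, -1]'

```text
time_s: 24.25
tcp_pos: [0.479, 0.1439, 0.0299]
tcp_rot: [179.9, -30.1, 4.0]
ft_force: [0.8, 0.7, -0.9]
finger_gap: 0.0005
```

```bash
python3 - <<'E'
import h; from h import *
p,R,s=cur(); print(s['time_s'],p,s['tcp_rot'],s['ft_force']); 
c=wcam('w18')
E
```

```text
24.25 [0.479  0.1439 0.0299] [179.9373 -30.1187   4.0052] [ 0.8237  0.7245 -0.8915]
```

View pics/w18.png

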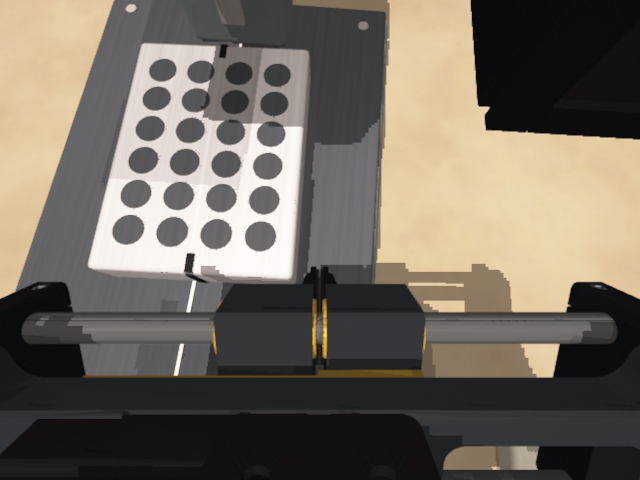

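servo_tool --slide '[[0, -0.003, 0], [0, -0.002, 0], [0, -0.002, 0], [0, -0.002, 0], [0, -0.002, 0], [0, -0.001, 0], [0, 0, 0]]' --dr '[[0, 0, 0], [0, 0, 0], [0, 0, 0], [0, 0, 0], [0, 0, 0], [0, 0, 0], [0, 0, 0]]' --gripper '[-1, -1, -1, -1, -1, -1, -1]'

```text
time_s: 25.18
tcp_pos: [0.4775, 0.1551, 0.0286]
tcp_rot: [179.9, -30.0, 4.0]
ft_force: [-1.7, -3.1, 2.5]
finger_gap: 0.0005
```

```bash
python3 - <<'E'
import h; from h import *
p,R,s=cur(); print(s['time_s'],p,s['tcp_rot'],s['ft_force']); 
c=wcam('w19'); i=c['img'][20:300,80:340]
I=np.hstack([cv2.resize(c['img'][25:85,190:270],None,fx=5,fy=5,interpolation=cv2.INTER_CUBIC),cv2.resize(c['img'][240:300,160:240],None,fx=5,fy=5,interpolation=cv2.INTER_CUBIC)]); cv2.imwrite('pics/w19z.png',I)
E
```

```text
25.175 [0.4775 0.1551 0.0286] [179.8976 -29.9721   3.9697] [-1.6713 -3.0759  2.5091]
```

View pics/w19z.png

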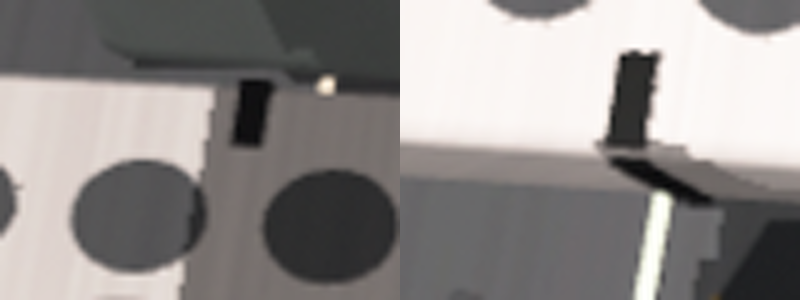

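```bash
python3 - <<'E'
from h import *
c=wcam()
q=lambda x,y,o,z:toworld(c,(o[0]+x/5,o[1]+y/5),plane=z)
A=(190,25);B=(160-80,240)
print('front top',q(625,145,B,.058),'front bot',q(700,200,B,.03),'line f',q(661,195,B,.03),q(645,300,B,.03))
print('back',q(256,82,A,.058),'line b',q(326,88,A,.03))
E
```

```text
front top [0.4702 0.213  0.058 ] front bot [0.4687 0.2129 0.03  ] line f [0.469  0.2177 0.03  ] [0.4565 0.2177 0.03  ]
back [0.6182 0.2134 0.058 ] line b [0.6465 0.2129 0.03  ]
```

servo_tool --slide '[[0, -0.0015, 0], [0, -0.0015, 0], [0, -0.0015, 0], [0, 0, 0]]' --dr '[[0, 0, 0], [0, 0, 0], [0, 0, 0], [0, 0, 0]]' --gripper '[-1, -1, -1, -1]'

```text
time_s: 25.78
tcp_pos: [0.4773, 0.1599, 0.0286]
tcp_rot: [179.9, -30.0, 4.0]
ft_force: [-1.3, -1.7, -0.2]
finger_gap: 0.0005
```

```bash
python3 - <<'E'
import h; from h import *
p,R,s=cur(); print(s['time_s'],p,s['tcp_rot'],s['ft_force']); 
c=wcam('w20')
I=np.hstack([cv2.resize(c['img'][25:85,190:270],None,fx=5,fy=5,interpolation=cv2.INTER_CUBIC),cv2.resize(c['img'][240:300,160:240],None,fx=5,fy=5,interpolation=cv2.INTER_CUBIC)]); cv2.imwrite('pics/w20z.png',I)
E
```

```text
25.775 [0.4773 0.1599 0.0286] [179.9265 -29.9888   3.9742] [-1.2544 -1.703  -0.2048]
```

View pics/w20z.png

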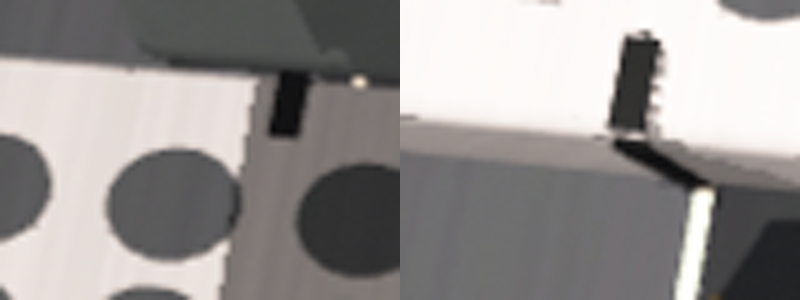

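```bash
python3 - <<'E'
from h import *
c=wcam()
q=lambda x,y,o,z:toworld(c,(o[0]+x/5,o[1]+y/5),plane=z)
A=(190,25);B=(160-80,240)
print('front top',q(628,130,B,.058),'front bot',q(695,184,B,.03),'line f',q(704,190,B,.03),q(688,295,B,.03))
print('back',q(291,72,A,.058),'line b',q(359,83,A,.03))
E
```

```text
front top [0.4716 0.2178 0.058 ] front bot [0.4704 0.2186 0.03  ] line f [0.4697 0.2175 0.03  ] [0.4572 0.2175 0.03  ]
back [0.62  0.214 0.058] line b [0.6476 0.213  0.03  ]
```

servo_tool --slide '[[0, 0.01, 0], [0, 0.01, -0.02], [0, 0, -0.03], [0, 0, -0.03], [0.008, -0.03, -0.005], [0.008, -0.03, -0.005], [0, -0.01, 0], [0, 0, 0]]' --dr '[[0, 0, 0], [0, 0, 0], [0, 0, 0], [0, 0, 0], [-0.015, 0.01, 0.025], [-0.015, 0.01, 0.025], [-0.005, 0, 0.015], [0, 0, 0]]' --gripper '[-1, -1, -1, -1, -1, -1, -1, -1]'

```text
time_s: 26.88
tcp_pos: [0.4443, 0.2088, 0.1149]
tcp_rot: [-179.8, -31.2, -0.2]
ft_force: [-0.4, -0.7, -0.1]
finger_gap: 0.0003
```

```bash
python3 - <<'E'
import h; from h import *
p,R,s=cur(); print(s['time_s'],p,s['tcp_rot'],s['ft_force']); 
c=wcam('w21'); meas(c)
i=c['img'][70:270,200:440]; cv2.imwrite('pics/w21z.png',cv2.resize(i,None,fx=3,fy=3,interpolation=cv2.INTER_CUBIC))
E
```

```text
26.875 [0.4443 0.2088 0.1149] [-179.8338  -31.1722   -0.2437] [-0.4316 -0.7385 -0.091 ]
block [544.8054 215.4118] (110.30987548828125, 150.93836975097656) yaw -1.64 line yaw -0.79 y(ctr) 215.1 52 460.692595745996 647.372166498658
front [469.8361 217.5575] off 1.4
back [619.7747 213.2661] off -0.8
```

View pics/w21z.png

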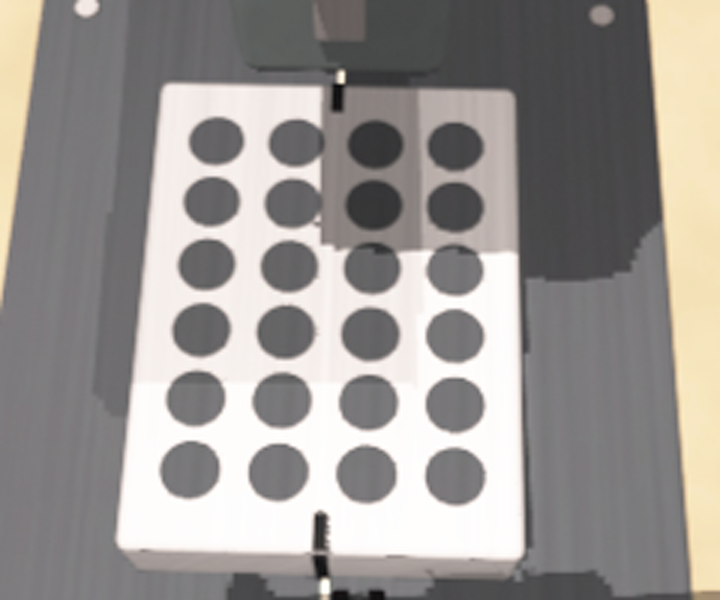

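```bash
python3 - <<'E'
from h import *
c=wcam(); q=lambda x,y,z:toworld(c,(200+x/3,70+y/3),plane=z)
lb=q(341,76,.03);lf=q(325,588,.03);b=q(337.5,86,.058);ft=q(321,550,.058);fb=q(323.5,575,.03)
g=lambda x: lf[1]+(x-lf[0])*(lb[1]-lf[1])/(lb[0]-lf[0])
print(lb,lf,b,ft,fb); print([round(1e3*(t[1]-g(t[0])),2) for t in (b,ft,fb)])
cs=cam('side','side21')
t=arm.landmark_of('scan_lever_tip','side'); print(t)
P=cloud(cs)
# lever ball: dark pts near
m=(abs(P[...,0]-.4)<.06)&(P[...,1]>-.2)&(P[...,1]<-.07)&(P[...,2]>.06)&(P[...,2]<.13)
print(m.sum(),P[m].mean(0),P[m].min(0),P[m].max(0))
m=(P[...,0]>.37)&(P[...,0]<.5)&(P[...,1]>-.22)&(P[...,1]<-.06)&(abs(P[...,2]-.025)<.006)
q=P[m]; r=cv2.minAreaRect((q[:,:2]*1000).astype(np.float32)); print(r)
ct=cam('top'); P=cloud(ct)
m=(P[...,0]>.36)&(P[...,0]<.5)&(P[...,1]>-.22)&(P[...,1]<-.06)&(abs(P[...,2]-.025)<.006)
r=cv2.minAreaRect((P[m][:,:2]*1000).astype(np.float32)); print(r)
m=(abs(P[...,0]-.4)<.06)&(P[...,1]>-.2)&(P[...,1]<-.07)&(P[...,2]>.06)&(P[...,2]<.13)
print(m.sum(),P[m].mean(0),P[m].min(0),P[m].max(0))
print(arm.landmark_of('scan_lever_base','top'),arm.landmark_of('scan_lever_tip','top'))
E
```

```text
[0.6453 0.2115 0.03  ] [0.4667 0.2161 0.03  ] [0.618  0.2121 0.058 ] [0.4709 0.2163 0.058 ] [0.4706 0.2165 0.03  ]
[np.float64(-0.12), np.float64(0.28), np.float64(0.56)]
[{'position': [268.9, 300.9], 'score': 0.6}]
155 [ 0.4015 -0.1272  0.087 ] [ 0.3868 -0.1359  0.0609] [ 0.4162 -0.1134  0.0996]
((430.9619140625, -123.52717590332031), (52.04460144042969, 68.76953887939453), 88.84554290771484)
((433.7907409667969, -119.10980224609375), (50.50555419921875, 70.54906463623047), 89.55397033691406)
108 [ 0.4019 -0.1178  0.0923] [ 0.3899 -0.1308  0.0613] [ 0.4207 -0.1062  0.1018]
[{'position': [359.4, 277.2], 'score': 0.62}] [{'position': [367.2, 283.0], 'score': 0.64}, {'position': [193.6, 264.2], 'score': 0.5}]
```

```bash
python3 - <<'E'
import h; from h import *
rows([(np.array([.40,.18,.19]),Rt(25,0),3),(np.array([.35,-.121,.16]),Rt(10,0),9)],-1)
j=cur()[2]['joints']
for q in ([.35,-.121,.16],[.36,-.121,.051],[.4475,-.121,.051]): j,e=ik(np.array(q),Rt(10,0),j); print(j,e)
E
```

```text
{"slide": [[0.0004, 0.009, -0.0292], [-0.0006, 0.0091, -0.0291], [-0.0017, 0.009, -0.0291], [-0.0064, 0.0334, 0.0007], [-0.0064, 0.0335, 0.0008], [-0.0064, 0.0334, 0.0011], [-0.0064, 0.0335, 0.0012], [-0.0063, 0.0334, 0.0014], [-0.0063, 0.0335, 0.0016], [-0.0062, 0.0334, 0.0018], [-0.0061, 0.0335, 0.002], [-0.0062, 0.0334, 0.0021]] 
"dr": [[0.0, -0.036, -0.002], [0.001, -0.036, -0.002], [0.0, -0.035, -0.002], [0.0, -0.029, -0.0], [0.0, -0.029, -0.0], [0.0, -0.029, -0.0], [0.0, -0.03, -0.0], [0.0, -0.029, -0.0], [0.0, -0.029, -0.0], [0.0, -0.029, -0.0], [0.0, -0.029, -0.0], [0.0, -0.029, -0.0]] 
"gripper": [-1, -1, -1, -1, -1, -1, -1, -1, -1, -1, -1, -1] } max 0.0335 0.036
[-31.9304 -38.617  134.7251   5.4448  75.4441  57.0897] 5.828670879282072e-15
[-30.9944 -32.2206 141.9003   5.8209  61.8485  56.6377] 1.3100631690576847e-13
[-24.6022 -17.7471 132.3811   4.9816  56.3579  62.9635] 5.354106047406049e-12
```

servo_tool --slide '[[0, 0.009, -0.029], [-0.0006, 0.009, -0.029], [-0.0017, 0.009, -0.029], [-0.0064, 0.0334, 0.0007], [-0.0064, 0.0334, 0.0008], [-0.0064, 0.0334, 0.001], [-0.0064, 0.0334, 0.0012], [-0.0063, 0.0334, 0.0014], [-0.0063, 0.0334, 0.0016], [-0.0062, 0.0334, 0.0018], [-0.0062, 0.0334, 0.002], [-0.0062, 0.0334, 0.002]]' --dr '[[0, -0.036, -0.002], [0, -0.036, -0.002], [0, -0.036, -0.002], [0, -0.029, 0], [0, -0.029, 0], [0, -0.029, 0], [0, -0.029, 0], [0, -0.029, 0], [0, -0.029, 0], [0, -0.029, 0], [0, -0.029, 0], [0, -0.029, 0]]' --gripper '[-1, -1, -1, -1, -1, -1, -1, -1, -1, -1, -1, -1]'

```text
time_s: 28.72
tcp_pos: [0.3493, -0.1215, 0.1601]
tcp_rot: [179.9, -10.0, -0.1]
ft_force: [0.3, 0.1, 0.0]
finger_gap: 0.0007
```

```bash
python3 - <<'E'
import h; from h import *
p,R,s=cur(); print(s['time_s'],p,s['tcp_rot'],s['ft_force'],s['joints']); 
c=wcam('w22')
for l in ['scan_lever_tip','scan_lever_base']:
    for x in arm.landmark_of(l,'wrist')[:2]: print(l,x['score'],x['position'],toworld(c,x['position'],plane=.083 if 'tip' in l else .025))
rows([(np.array([.358,-.121,.10]),Rt(10,0),3),(np.array([.366,-.121,.051]),Rt(10,0),2)],-1)
E
```

```text
28.725 [ 0.3493 -0.1215  0.1601] [179.9186 -10.0134  -0.0548] [0.3092 0.0868 0.005 ] [-32.0115 -40.2635 135.6107   5.3676  76.1486  57.1521]
scan_lever_tip 0.9 [319.9, 196.2] [ 0.3995 -0.1238  0.083 ]
scan_lever_base 0.66 [319.6, 167.9] [ 0.4305 -0.1238  0.025 ]
{"slide": [[-0.0006, -0.0001, 0.0201], [-0.0006, -0.0001, 0.0202], [-0.0007, -0.0, 0.0201], [-0.0003, -0.0, 0.0248], [-0.0003, -0.0, 0.0248]] 
"dr": [[0.0, 0.0, -0.001], [0.001, 0.0, -0.002], [0.0, 0.0, -0.001], [0.0, 0.0, 0.0], [0.0, 0.0, 0.0]] 
"gripper": [-1, -1, -1, -1, -1] } max 0.0248 0.002
```

View pics/w22.png

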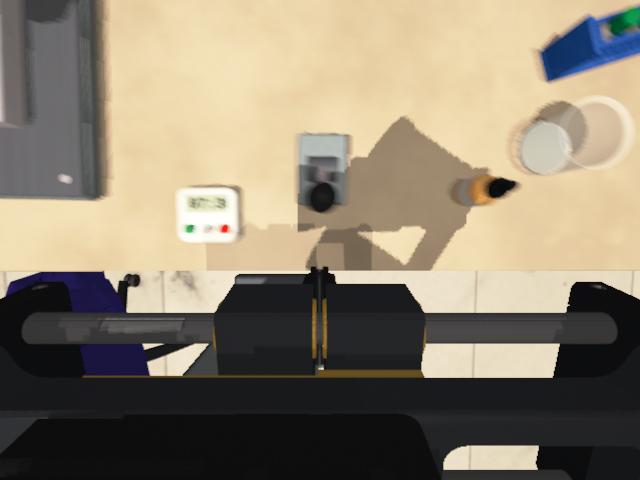

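servo_tool --slide '[[-0.0006, 0.002, 0.02], [-0.0006, 0, 0.02], [-0.0006, 0, 0.02], [0, 0, 0.025], [0, 0, 0.025], [0, 0, 0]]' --dr '[[0, 0, 0], [0, 0, 0], [0, 0, 0], [0, 0, 0], [0, 0, 0], [0, 0, 0]]' --gripper '[-1, -1, -1, -1, -1, -1]'

```text
time_s: 29.62
tcp_pos: [0.3657, -0.1203, 0.0494]
tcp_rot: [-179.9, -9.8, 0.1]
ft_force: [0.0, 0.9, -0.6]
finger_gap: 0.0004
```

servo_tool --slide '[[0.0079, 0, 0.0014], [0.0079, 0, 0.0014], [0.0079, 0, 0.0014], [0.0079, 0, 0.0014], [0.0079, 0, 0.0014], [0.0079, 0, 0.0014], [0.0079, 0, 0.0014], [0.0079, 0, 0.0014], [0.0079, 0, 0.0014], [0, 0, 0]]' --dr '[[0, 0, 0], [0, 0, 0], [0, 0, 0], [0, 0, 0], [0, 0, 0], [0, 0, 0], [0, 0, 0], [0, 0, 0], [0, 0, 0], [0, 0, 0]]' --gripper '[-1, -1, -1, -1, -1, -1, -1, -1, -1, -1]'

```text
time_s: 30.88
tcp_pos: [0.4398, -0.122, 0.0513]
tcp_rot: [180.0, -10.0, 0.0]
ft_force: [0.0, 0.4, -0.9]
finger_gap: 0.0004
```

```bash
python3 - <<'E'
import h; from h import *
p,R,s=cur(); print(s['time_s'],p,s['tcp_rot'],s['ft_force']); 
c=wcam('w23')
for x in arm.landmark_of('scan_lever_tip','wrist')[:2]: print(x['score'],x['position'],toworld(c,x['position'],plane=.085))
E
```

```text
30.875 [ 0.4398 -0.122   0.0513] [179.9552 -10.0181   0.0196] [ 0.0427  0.4337 -0.8526]
0.68 [315.8, 250.7] [ 0.4569 -0.1217  0.085 ]
```

View pics/w23.png

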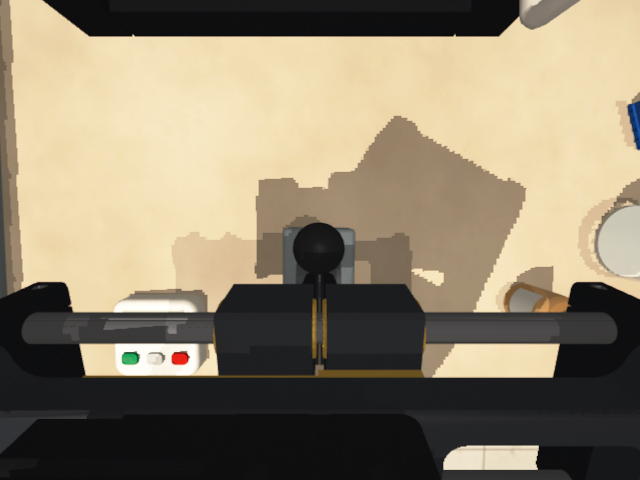

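servo_tool --slide '[[0.003, 0, 0.0005], [0.003, 0, 0.0005], [0.002, 0, 0.0004], [0.002, 0, 0.0004], [0, 0, 0]]' --dr '[[0, 0, 0], [0, 0, 0], [0, 0, 0], [0, 0, 0], [0, 0, 0]]' --gripper '[-1, -1, -1, -1, -1]'

```text
time_s: 31.6
tcp_pos: [0.4461, -0.1218, 0.0504]
tcp_rot: [180.0, -9.5, 0.1]
ft_force: [-15.5, -0.7, 8.6]
finger_gap: 0.0004
```

servo_tool --slide '[[-0.01, 0, 0], [-0.02, 0, -0.01], [-0.02, 0, -0.02], [-0.01, 0, -0.04], [0, 0, -0.04], [0, 0, -0.03], [0, 0, 0]]' --dr '[[0, 0, 0], [0, 0, 0], [0, 0, 0], [0, 0, 0], [0, 0, 0], [0, 0, 0], [0, 0, 0]]' --gripper '[-1, -1, -1, -1, -1, -1, -1]'

```text
time_s: 32.48
tcp_pos: [0.3678, -0.123, 0.1824]
tcp_rot: [179.7, -10.4, 0.0]
ft_force: [0.5, 0.2, 0.3]
finger_gap: 0.0003
```

```bash
python3 - <<'E'
import h; from h import *
p,R,s=cur(); print(s['time_s'],p,s['tcp_rot'],s['ft_force']); 
c=wcam('w24')
for l,z in (('scan_lever_tip',.083),('scan_lever_base',.025)):
    for x in arm.landmark_of(l,'wrist')[:2]: print(l,x['score'],x['position'],toworld(c,x['position'],plane=z))
for n in ('side','top'):
    c=cam(n,n+'24')
    for l in ('scan_lever_tip','timer','beaker','dropper_bottle','block_front','block_back'):
        for x in arm.landmark_of(l,n)[:1]: print(n,l,x['score'],x['position'],toworld(c,x['position']))
i=cv2.imread('pics/side24.png')[90:340,230:400]; cv2.imwrite('pics/s24z.png',cv2.resize(i,None,fx=2.4,fy=2.4,interpolation=cv2.INTER_CUBIC)[:600])
E
```

```text
32.475 [ 0.3678 -0.123   0.1824] [179.7244 -10.4273   0.0248] [0.4754 0.2236 0.3456]
scan_lever_tip 0.58 [316.5, 147.7] [ 0.4627 -0.1227  0.083 ]
scan_lever_base 0.78 [314.4, 189.4] [ 0.4307 -0.1202  0.025 ]
side scan_lever_tip 0.6 [301.9, 299.0] [ 0.4616 -0.1345  0.0917]
side timer 0.69 [264.0, 285.2] [ 0.3811 -0.022   0.0176]
side beaker 0.98 [308.1, 423.4] [ 0.4542 -0.3515  0.0039]
side dropper_bottle 0.59 [279.6, 392.2] [ 0.406  -0.2918  0.0162]
side block_front 0.69 [295.9, 208.8] [0.47   0.1991 0.0575]
side block_back 0.95 [350.4, 204.5] [0.614  0.2043 0.0559]
top scan_lever_tip 0.68 [355.8, 255.6] [ 0.4665 -0.1146  0.0944]
top timer 0.59 [322.9, 312.9] [ 0.3794 -0.005   0.0181]
top beaker 0.64 [445.8, 237.7] [ 0.4422 -0.3307  0.0687]
top block_front 0.68 [358.6, 277.3] [ 0.4277 -0.1108  0.0366]
top block_back 0.91 [198.1, 243.2] [0.5407 0.186  0.3116]
```

View pics/w24.png

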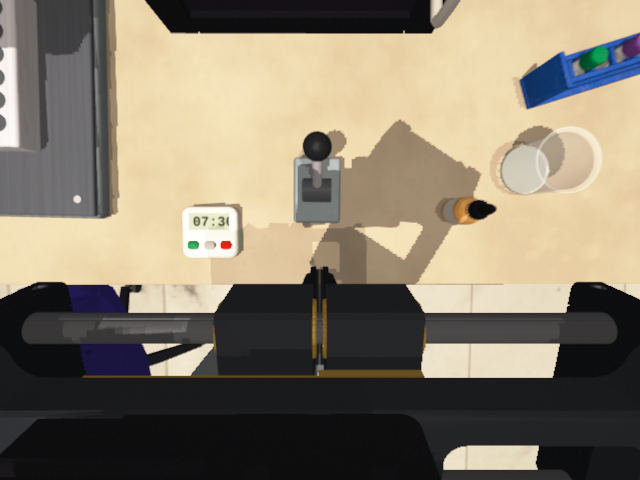

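View pics/s24z.png

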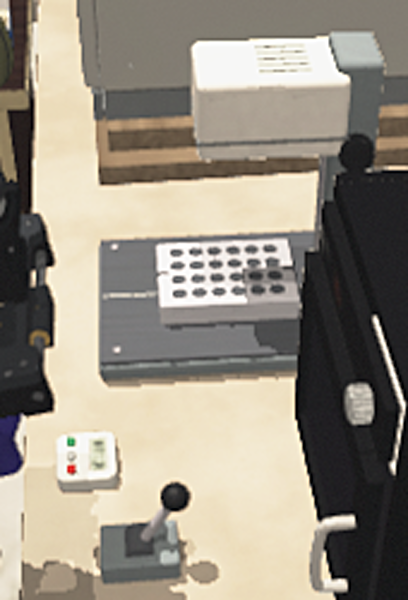

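```bash
python3 -c "
from workcell import arm
print(arm.close_job())"
```

```text
the job is handed in; nothing more can be done
None
```

The block is aligned over the engraved line and the lever is pushed fully over. I handed the job in at about 32.5 s of the 69 s allowed.

**What I did:** I tapped the block from the left, from the right near its front end, from the left again, and once more from the right at the front. Then I pushed the lever's ball forward to its end stop and backed the arm away.

**Last checks:**
- **Block:** In the wrist picture, marking the line and grooves by hand put the back groove about 0.1 mm off the line. The front groove was 0.3 to 0.6 mm off. An automatic fit on the same picture gave +1.4 mm (front) and −0.8 mm (back), but it had only a short visible piece of line to work with. The block ended roughly 10 mm further towards the column and is still under the head. I did not measure it again after the lever push; the side picture taken then shows it in place.
- **Lever:** The stop pushed back with about 15 N. Afterwards the ball stood about 32 mm beyond the pivot, against about 34 mm expected at full throw.
- **Bystanders:** The arm did not go near the timer, beaker or dropper bottle, and they look unmoved in the last pictures. The network's positions for them differed by up to a few centimetres between calls, so I relied on the pictures.

**What went wrong:** The closed fingertips end about 21 mm short of the stated TCP. Because of this, the first stroke from the left passed over the top of the block, touching it with about 3 N and not moving it. During a later left push the finger touched the block's top edge with about 5 N. I saw no sign that the head was touched.

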